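Hang the putty knife on the rack peg

TASK

The orange putty knife stands upside down in the wooden block, its blade up and its hanging hole down in the slot. Take it out, turn it over (you will have to lay it down on the bench and take it again) and hang it by its hole on the free yellow peg of the blue tool rack, blade down and well onto the peg. Do it gently: do not let the knife topple, drop or swing round, and leave the tub, the tape measure and the tape roll where they are.

Things in the scene. Friction and masses are not known exactly. Their poses are not given: they have to be found in the camera images.
- knife: putty knife, straight flat bar 220 mm long, 32 mm wide, 0.1 kg. Origin: centre of the handle's butt end; z runs along it from butt to blade tip, y across the width, x through the thickness. Orange handle 14 mm thick from z = 0 to 134 mm, black collar to 142, then metal blade 4 mm thick. Balance point z = 105 mm. At first it stands z up, its lowest 75 mm in the block's slot
- knife_eye (a point): centre of the hanging hole, a round hole 18 mm in diameter straight through the 14 mm thick handle along the knife's x axis, 16 mm from the butt end
- block: fixed wooden tool block 90 x 100 x 90 mm (x, y, z); origin at the centre of its underside. In the middle of its top an upright slot 19 mm (x) by 37 mm (y), 75 mm deep, holds the knife
- rack: fixed blue tool rack: a 12 mm high foot, two posts and a level top bar 290 mm long (y), 12 mm thick, from 222 to 260 mm above the bench. Origin on the bench below the middle of the bar's front face; its -x axis points out of that face, towards the robot. The foot reaches 30 mm in front of the bar. Two steel wrenches are fixed flat on its front at y = +-100 mm and stand out 16 mm
- peg: free yellow peg of the rack, a round bar 10 mm in diameter, in the middle of the top bar. Origin: its root on the bar's front face, 250 mm above the bench; z runs along the peg, outwards and 30 degrees upwards; y is level. It is 70 mm long, its round end 75 mm. A washer 20 mm across and 4 mm thick lies at the root
- tub: bystander: open white plastic tub, 90 mm across the rim, 75 mm high, origin under its centre
- tape_measure: bystander: yellow tape measure standing on edge, 32 x 70 x 60 mm, origin under its centre
- tape_roll: bystander: roll of blue tape lying flat, 90 mm in diameter, 24 mm high, origin under its centre

How it is judged:
By the outcome, as a careful person would: the job done as asked, in the order asked, and still so for the second after the job is handed in, with the robot touching nothing.
It also fails if it takes over 64 s, if anything falls off the work surface, if the arm or the gripper's body presses on something with over 40 N, if the wrist force passes 120 N, or if a joint passes its speed limit or range.

ROBOT

A 7-joint arm with a two-finger parallel gripper is mounted at the origin on the work surface. World frame = base frame: x ahead of the robot, y to its left, z up, the work surface at z = 0. Lengths are in mm, angles in rad, forces in N, time in s.
With the tool pointing down it reaches from about 400 to 875 mm from the base axis. Payload 6.5 kg.
Tool frame: the origin (TCP) lies at the very end of the fingers, on their centre line; the grasp point (between the pads) lies 19 mm behind it; z points along the fingers, y is the line along which they close (so a half turn about z gives the same grasp; the last joint's range is limited). The gripper opens to 85 mm and grips with 20 to 120 N. Pads are 22 mm wide; open, the fingers measure 114 mm over their backs; the gripper's body (76 mm by 85 mm) begins 54 mm behind the grasp point. The pads swing forward as they close: fully open they stand 13 mm farther back than shut.
Start: joints at [-1.195, 0.536, -0.004, 1.538, 0.003, 1.067, -0.071], TCP at [277.913, 587.584, 231.29] pointing down, gripper open.
Joint ranges: [-2.7, 2.7], [-0.37, 2.16], [-1.27, 1.26], [0.24, 2.4], [-1.31, 4.45], [0.19, 1.91], [-2.76, 2.76]. Speed limits (rad/s): [2.39, 2.39, 3.14, 3.14, 3.14, 3.14, 3.14].

INTERFACE

Orientations are given as a rotation vector (axis times angle).
In Python, from cell import bot, snapshot gives the robot as it stands. The module is installed in compiled form; this text tells all that it offers.
- The arm moves only by the tool move_arm, never from a script. Its argument "rows" is a list of rows, each a list of 2 entries, a list of its own where there are three numbers: the shift along the tool's x, y, z in units of 0.8 m (1.0 is 0.8 m), then the turn, a rotation vector about the tool's x, y, z in units of 60 degrees (1.0 is 60 degrees). A call has 1 to 20 rows; each row is the pose to reach, as a shift and turn from the pose commanded when the call began, along the tool's axes at that moment; what a row does not reach only later rows make up. A row lasts 1/8 s, in which the tool goes at most 62.5 mm and 10.7 degrees, less where a joint would pass 70% of its speed; a pose out of reach is approached as far as the arm can. A call with a number of a shift or a turn outside -1 to 1 is refused whole. A call with a gripper value outside its range is refused whole. "fingers" is the opening, from -1 (shut) to 1 (fully open), set as the call begins (left out, the last holds). The fingers move at their own pace and stop on an object; "grip_force" is the grip in N (left out, the last holds). Time passes only in rows, so rows that repeat a pose let the fingers close. It gives the time, the measured TCP pose, the force, the opening and the grip force at its end, in the units of the state.
- bot.get_obs(): the state, without advancing time (a new reading comes with each control period).
- snapshot(name): name is "side" or "top" or "wrist"; returns a dict with "image" (420x560x3 uint8, red, green, blue), "z_map" (420x560 float32, mm along the optical axis (not along the pixel's ray), 0 where there is no reading), "camera_matrix" (3x3 intrinsics, pixels), "eye" and "rotation" of the camera in the world. Camera axes: x right, y down, z forward; pixel columns grow to the right and rows downward; lengths in mm; the calibration is good to about 2 mm. A picture is of the moment at which its call begins.
- bot.job_done(): hands the job in; it is judged then, once.
The state is a dict: "time": time; "joints": joint angles; "dq": joint speeds; "effort": joint torques, N m; "tcp_pos": TCP position; "ee_rot": TCP orientation; "ft_force": force on the tool from outside, world axes, zero at the start; "ft_torque": the same for the moment, N m; "width": finger opening in mm; "grasp_force": force on a finger pad.
Only numpy, scipy, OpenCV 4.12 (cv2) and the standard library are available. Lean on these libraries where they do the work, as an engineer would, in place of code of your own. Each camera call takes 0.05 s, during which the arm holds its last target. There are 200 camera calls.

## Working session

There is one attempt and no reset: what is moved stays moved. The work goes in short steps, Python scripts to look and compute and a tool call to move; the robot and the scene stay as the last step left them, time stands still between calls to the robot, and variables do not carry over. Pictures are saved under pics/ and viewed, at most 10 in all, crops included, and the job is handed in when it is done.

Besides the shell and the picture viewer there is one more tool, called after "Emit:" as name([rows], argument=value, ...), one row to a line, values as JSON. move_arm: Moves the arm, as the interface text tells. Its arguments: {"type":"object","properties":{"rows":{"type":"array","items":{"type":"array"}},"fingers":{"type":"number"},"grip_force":{"type":"number"}},"required":["rows"]}

```bash
mkdir -p pics; cat > h.py <<'E'
import numpy as np, cv2
from scipy.spatial.transform import Rotation as R
from cell import bot, snapshot
def cloud(s):
    K=s["camera_matrix"];z=s["z_map"].astype(float)
    v,u=np.mgrid[0:z.shape[0],0:z.shape[1]]
    c=np.stack([(u-K[0,2])/K[0,0]*z,(v-K[1,2])/K[1,1]*z,z],-1)
    P=c@np.asarray(s["rotation"]).T+np.asarray(s["eye"]); P[z==0]=np.nan
    return P
def save(s,n): cv2.imwrite(f"pics/{n}.png",s["image"][:,:,::-1])
def hsv(s): return cv2.cvtColor(s["image"],cv2.COLOR_RGB2HSV)
E
python3 - <<'E'
from h import *
a=snapshot("side");b=snapshot("top")
cv2.imwrite("pics/a.png",np.hstack([cv2.resize(x["image"],None,fx=.71,fy=.71)[:,:,::-1] for x in(a,b)]))
for s in(a,b): print(np.round(s["eye"]),np.round(s["rotation"],2).tolist(),s["camera_matrix"][0,0])
o=bot.get_obs();print({k:np.round(v,3) for k,v in o.items()})
for n,s in(("side",a),("top",b)):
    h=hsv(s);P=cloud(s)
    for c,lo,hi in(("orange",(5,150,100),(18,255,255)),("yellow",(20,130,100),(35,255,255)),("blue",(95,120,50),(125,255,255))):
        m=cv2.inRange(h,np.array(lo),np.array(hi));k,l,st,ce=cv2.connectedComponentsWithStats(m)
        for i in range(1,k):
            if st[i,4]>60:
                p=P[l==i]; print(n,c,st[i].tolist(),np.nanpercentile(p,[2,50,98],axis=0).round().tolist())
E
```

```text
[ 308.  922. 1173.] [-0.39, 2.82, -1.11] 533.3867948035231
[ 466.   -7. 1135.] [-2.18, 2.17, -0.06] 471.32821883820776
{'time': np.float64(0.1), 'joints': array([-1.195,  0.537, -0.004,  1.539,  0.003,  1.067, -0.071]), 'dq': array([-0.   , -0.001, -0.   , -0.004, -0.002,  0.002, -0.001]), 'effort': array([ 3.0000e-03, -5.8456e+01,  1.0520e+00, -2.5978e+01,  1.3000e-02,
        5.0000e-03, -0.0000e+00]), 'tcp_pos': array([277.68 , 587.073, 230.502]), 'ee_rot': array([-6.880e-01, -3.065e+00,  2.000e-03]), 'ft_force': array([-0.504,  0.117, -0.424]), 'ft_torque': array([ 0.059, -0.03 , -0.028]), 'grasp_force': np.float64(0.0), 'width': np.float64(85.697)}Traceback (most recent call last):
  File "<stdin>", line 7, in <module>
  File "h.py", line 8, in cloud
    P=c@np.asarray(s["rotation"]).T+np.asarray(s["eye"]); P[z==0]=np.nan
      ~~~~~~~~~~~~~~~~~~~~~~~~~~~~~^~~~~~~~~~~~~~~~~~~~~
ValueError: operands could not be broadcast together with shapes (420,560) (3,)
```

View pics/a.png

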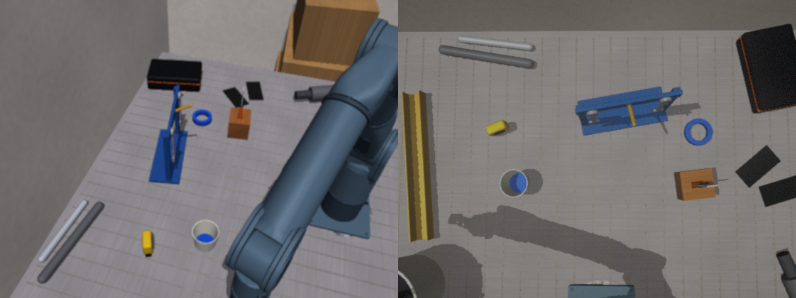

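The left half is the side view: rack at about (170,140), block with the knife at (240,120), tub at (205,235). The right half is the top view: rack at about (628,110), peg at (631,115), knife in the block at (697,183), tape roll at (698,131). The camera rotation is a rotation vector, so I'll fix the helper.

```bash
sed -i 's/np.asarray(s\["rotation"\]).T/R.from_rotvec(s["rotation"]).as_matrix().T/' h.py
python3 - <<'E'
from h import *
a=snapshot("side");b=snapshot("top")
sa=a["image"][90:290,180:390];sb=b["image"][100:300,230:490]
cv2.imwrite("pics/b.png",np.hstack([cv2.resize(x[:,:,::-1],(int(x.shape[1]*1.7),340),interpolation=cv2.INTER_CUBIC) for x in(sa,sb)]))
for n,s in(("side",a),("top",b)):
    h=hsv(s);P=cloud(s)
    for c,lo,hi in(("orange",(3,120,60),(18,255,255)),("yellow",(19,130,100),(35,255,255)),("blue",(95,120,40),(125,255,255))):
        m=cv2.inRange(h,np.array(lo),np.array(hi));k,l,st,ce=cv2.connectedComponentsWithStats(m)
        for i in range(1,k):
            p=P[l==i]
            if st[i,4]>40 and np.nanmedian(p[:,2])>0: print(n,c,st[i].tolist(),np.nanpercentile(p,[2,50,98],axis=0).round().tolist())
P=cloud(b);
# block top, rack bar top, knife top
def rect(m,name):
    q=P[m][:,:2].astype(np.float32); print(name,m.sum(),[np.round(x,1) for x in cv2.minAreaRect(q)],P[m][:,2].mean().round(1))
x,y,z=P[...,0],P[...,1],P[...,2]
near=(x>350)&(x<620)&(y<-120)&(y>-330)
rect(near&(abs(z-90)<5),"block");rect(near&(z>100),"knife")
rect((x>480)&(y<150)&(y>-260)&(abs(z-260)<6),"bar")
m=near&(z>100);print(np.c_[np.argwhere(m)[::6],P[m][::6].round()].astype(int).tolist())
h=hsv(b)
m=(cv2.inRange(h,np.array((19,130,100)),np.array((35,255,255)))>0)&(z>240)&(x>400)&(x<700)&(abs(y)<250)
print("peg",np.c_[np.argwhere(m)[::5],P[m][::5].round()].astype(int).tolist())
E
```

```text
side orange [388, 0, 145, 114, 11018] [[-80.0, -1470.0, -154.0], [105.0, -1087.0, 69.0], [322.0, -1027.0, 250.0]]
side orange [207, 113, 75, 8, 178] [[679.0, -510.0, 43.0], [805.0, -479.0, 52.0], [924.0, -456.0, 58.0]]
side orange [321, 150, 32, 46, 1185] [[397.0, -342.0, 8.0], [437.0, -256.0, 85.0], [481.0, -241.0, 132.0]]
side yellow [248, 147, 23, 10, 75] [[598.0, -390.0, -2.0], [629.0, -78.0, 269.0], [711.0, -69.0, 287.0]]
side yellow [200, 325, 15, 33, 417] [[599.0, 323.0, 19.0], [619.0, 361.0, 57.0], [641.0, 382.0, 62.0]]
side blue [210, 119, 54, 140, 3329] [[618.0, -203.0, 6.0], [666.0, -20.0, 12.0], [756.0, 73.0, 260.0]]
side blue [271, 154, 28, 23, 411] [[573.0, -365.0, -2.0], [614.0, -317.0, 20.0], [655.0, -276.0, 27.0]]
side blue [277, 329, 24, 13, 224] [[419.0, 248.0, 1.0], [445.0, 264.0, 5.0], [470.0, 281.0, 10.0]]
top orange [481, 50, 33, 108, 269] [[679.0, -512.0, 47.0], [789.0, -482.0, 53.0], [925.0, -456.0, 59.0]]
top orange [391, 238, 56, 44, 1869] [[399.0, -343.0, 45.0], [443.0, -286.0, 89.0], [485.0, -243.0, 134.0]]
top yellow [16, 128, 26, 210, 2988] [[263.0, 574
[... 1865 characters left out ...]
7, 439, -285, 233], [264, 424, 434, -282, 158]]
peg [[148, 325, 653, -72, 260], [149, 326, 651, -74, 263], [150, 327, 650, -76, 259], [151, 328, 647, -77, 262], [153, 325, 644, -72, 260], [154, 326, 641, -73, 265], [155, 328, 639, -77, 265], [156, 329, 637, -79, 266], [158, 327, 632, -75, 271], [159, 329, 630, -78, 274], [160, 330, 628, -80, 272], [162, 328, 624, -76, 276], [163, 329, 622, -78, 278], [164, 330, 620, -80, 276], [165, 331, 618, -82, 278], [166, 332, 616, -83, 279], [168, 329, 612, -78, 283], [169, 330, 610, -79, 284], [170, 331, 608, -81, 284], [171, 332, 605, -83, 286], [172, 333, 603, -84, 288], [174, 330, 600, -79, 289], [175, 331, 598, -81, 290], [176, 332, 596, -83, 286]]
```

View pics/b.png

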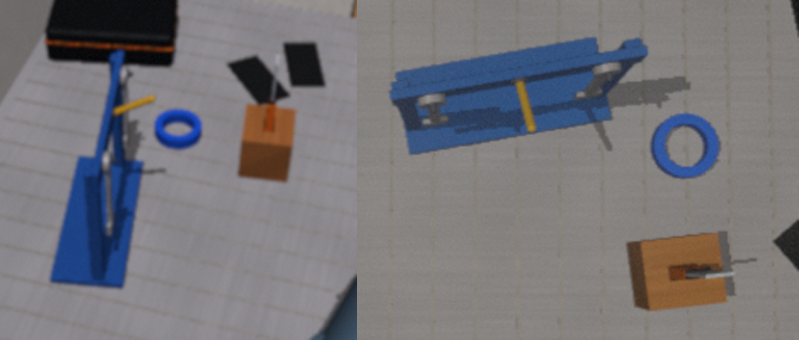

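The second picture shows the peg from (519,80) to (531,130) in the top half, the knife on the block at (690,272), and the tape roll at (685,145). The numbers agree with the sizes given:

| Item | Measured |
|---|---|
| Knife upright | about (442,-295), top at 235, yaw 6.7° |
| Rack | yaw 10.1° |
| Peg tip | near (595,-82,290) |

The plan is to grip the knife's edges with a level tool, pitch down to lay it flat, regrasp it, pitch up the other way and hang it. First I'll write a move planner and refine the peg root.

```bash
cat >> h.py <<'E'
import json,os,sys
def pose(psi,t,s=1):
    p,t=np.radians([psi,t]);c,si=np.cos,np.sin
    a=np.array([c(p)*c(t),si(p)*c(t),-si(t)]);x=s*np.array([c(p)*si(t),si(p)*si(t),c(t)])
    return R.from_matrix(np.c_[x,np.cross(a,x),a])
# commanded pose kept in c.json
def cur():
    if os.path.exists("c.json"):
        d=json.load(open("c.json"));return np.array(d[0]),R.from_rotvec(d[1])
    return np.array([277.913,587.584,231.29]),R.from_rotvec(bot.get_obs()["ee_rot"])
def plan(targets,log=True):
    """targets: list of (pos,Rot); prints rows for one call"""
    p0,r0=cur()
    for p,r in targets:
        d=np.round(r0.inv().apply(np.asarray(p,float)-p0)/800,4); w=np.round(np.degrees((r0.inv()*r).as_rotvec())/60,3)
        n=max(np.linalg.norm(d)*800/62.5,np.linalg.norm(w)*60/10.7)
        print([d.tolist(),w.tolist()],"rows from start",round(n,1))
    pe=p0+r0.apply(d*800); re=r0*R.from_rotvec(np.radians(w*60))
    json.dump([pe.tolist(),re.as_rotvec().tolist()],open("c.json","w"))
def st():
    o=bot.get_obs(); p,r=cur(); m=R.from_rotvec(o["ee_rot"])
    print("t",o["time"],"tcp",np.round(o["tcp_pos"],1),"err",np.round(o["tcp_pos"]-p,1),"roterr",np.round(np.degrees((r.inv()*m).as_rotvec()),1),"j",np.round(o["joints"],2),"F",np.round(o["ft_force"],1),"w",np.round(o["width"],1),"g",np.round(o["grasp_force"],1))
E
python3 - <<'E'
from h import *
b=snapshot("top");P=cloud(b);x,y,z=P[...,0],P[...,1],P[...,2]
m=(x>600)&(y<150)&(y>-260)&(z>254)&(z<266)&(hsv(b)[...,0]>95)&(hsv(b)[...,0]<125)
q=P[m];yaw=np.radians(10.1);ux=np.array([np.cos(yaw),np.sin(yaw)]);uy=np.array([-ux[1],ux[0]])
print("bar along x:",np.percentile(q[:,:2]@ux,[1,5,50,95,99]).round(1),"along y",np.percentile(q[:,:2]@uy,[0,1,50,99,100]).round(1))
for lo in(-1,):
  A=np.c_[q[:,:2]@uy,np.ones(len(q))];print("slope",np.linalg.lstsq(A,q[:,:2]@ux,rcond=None)[0])
h=hsv(b);m=(cv2.inRange(h,np.array((19,130,100)),np.array((35,255,255)))>0)&(z>250)&(x>400)&(x<700)&(abs(y)<250)
q=P[m];print("peg y'",np.polyfit(q[:,:2]@ux,q[:,:2]@uy,1),np.median(q[:,:2]@uy),"x' min",(q[:,:2]@ux).min())
print(q[:,2].max())
st()
plan([((470,150,330),pose(90,90))])
E
```

```text
bar along x: [634.3 635.6 641.3 648.5 655.4] along y [-331.1 -326.7 -186.8  -44.6  -41.4]
slope [-2.78137005e-03  6.41030065e+02]
peg y' [ 3.08025719e-03 -1.88061284e+02] -186.2267693174812 x' min 572.1054697426371
290.52417180268594
t 0.25 tcp [277.8 587.3 230.9] err [-0.1 -0.2 -0.4] roterr [0. 0. 0.] j [-1.2   0.54 -0.    1.54  0.    1.07 -0.07] F [-0.8 -0.3  0.5] w 85.3 g 0.0
[[-0.4509, -0.3919, -0.123], [-0.001, 0.001, 1.078]] rows from start 7.8
```

```bash
rm c.json; python3 - <<'E'
from h import *
plan([((470,150,330),pose(98,90))])
E
```

```text
[[-0.4509, -0.3919, -0.123], [-0.001, 0.0, 0.945]] rows from start 7.8
```

Emit:
move_arm([
  [[-0.4509, -0.3919, -0.123], [-0.001, 0, 0.945]],
  [[-0.4509, -0.3919, -0.123], [-0.001, 0, 0.945]],
  [[-0.4509, -0.3919, -0.123], [-0.001, 0, 0.945]],
  [[-0.4509, -0.3919, -0.123], [-0.001, 0, 0.945]],
  [[-0.4509, -0.3919, -0.123], [-0.001, 0, 0.945]],
  [[-0.4509, -0.3919, -0.123], [-0.001, 0, 0.945]],
  [[-0.4509, -0.3919, -0.123], [-0.001, 0, 0.945]],
  [[-0.4509, -0.3919, -0.123], [-0.001, 0, 0.945]],
  [[-0.4509, -0.3919, -0.123], [-0.001, 0, 0.945]],
  [[-0.4509, -0.3919, -0.123], [-0.001, 0, 0.945]],
], fingers=1, grip_force=60)

```text
time: 1.5
tcp_pos: [469.6, 150.7, 329.5]
ee_rot: [-2.061, -2.371, -0.002]
ft_force: [0.4, 0.5, 0.4]
width: 85.1
grasp_force: 0.0
```

```bash
python3 - <<'E'
from h import *
st()
plan([((400,-260,330),pose(50,90))])
E
```

```text
t 1.5 tcp [469.6 150.7 329.5] err [-0.4  0.6 -0.4] roterr [ 0.   0.1 -0. ] j [-0.75  0.16  0.4   1.84 -0.07  1.15 -0.19] F [0.4 0.5 0.4] w 85.1 g 0.0
[[-0.4954, -0.1579, 0.0], [0.001, 0.0, 0.8]] rows from start 6.7
```

Emit:
move_arm([
  [[-0.4954, -0.1579, 0], [0.001, 0, 0.8]],
  [[-0.4954, -0.1579, 0], [0.001, 0, 0.8]],
  [[-0.4954, -0.1579, 0], [0.001, 0, 0.8]],
  [[-0.4954, -0.1579, 0], [0.001, 0, 0.8]],
  [[-0.4954, -0.1579, 0], [0.001, 0, 0.8]],
  [[-0.4954, -0.1579, 0], [0.001, 0, 0.8]],
  [[-0.4954, -0.1579, 0], [0.001, 0, 0.8]],
  [[-0.4954, -0.1579, 0], [0.001, 0, 0.8]],
  [[-0.4954, -0.1579, 0], [0.001, 0, 0.8]],
])

```text
time: 2.62
tcp_pos: [400.7, -258.2, 328.9]
ee_rot: [-2.844, -1.33, 0.0]
ft_force: [0.1, 0.5, -0.1]
width: 85.5
grasp_force: 0.0
```

```bash
python3 - <<'E'
from h import *
st()
plan([((330,-308,330),pose(6.7,65))])
E
```

```text
t 2.625 tcp [ 400.7 -258.2  328.9] err [ 0.7  1.8 -1.1] roterr [ 0.1  0.1 -0.2] j [-0.25  0.16  0.83  1.89 -0.13  1.15 -0.07] F [ 0.1  0.5 -0.1] w 85.5 g 0.0
[[-0.1022, -0.0284, 0.0], [-0.158, 0.397, 0.71]] rows from start 4.6
```

Emit:
move_arm([
  [[-0.1022, -0.0284, 0], [-0.158, 0.397, 0.71]],
  [[-0.1022, -0.0284, 0], [-0.158, 0.397, 0.71]],
  [[-0.1022, -0.0284, 0], [-0.158, 0.397, 0.71]],
  [[-0.1022, -0.0284, 0], [-0.158, 0.397, 0.71]],
  [[-0.1022, -0.0284, 0], [-0.158, 0.397, 0.71]],
  [[-0.1022, -0.0284, 0], [-0.158, 0.397, 0.71]],
  [[-0.1022, -0.0284, 0], [-0.158, 0.397, 0.71]],
])

```text
time: 3.5
tcp_pos: [331.0, -307.2, 329.6]
ee_rot: [-3.036, -0.184, -0.673]
ft_force: [0.4, -0.1, 0.3]
width: 85.4
grasp_force: 0.0
```

```bash
python3 - <<'E'
from h import *
st()
plan([((330,-308,300),pose(6.7,30))])
E
```

```text
t 3.5 tcp [ 331.  -307.2  329.6] err [ 1.   0.8 -0.4] roterr [ 0.1 -0.  -0.2] j [-0.09 -0.14  0.95  2.15 -0.33  0.85 -0.39] F [ 0.4 -0.1  0.3] w 85.4 g 0.0
[[-0.0159, -0.0, 0.034], [0.0, 0.583, -0.0]] rows from start 3.3
```

```bash
cat > fk.py <<'E'
import numpy as np, itertools
from scipy.spatial.transform import Rotation as R
from scipy.optimize import least_squares
lo=np.array([-2.7,-.37,-1.27,.24,-1.31,.19,-2.76]);hi=np.array([2.7,2.16,1.26,2.4,4.45,1.91,2.76])
def fk(q,L,sg,c=(0,0)):
    z=lambda a:R.from_euler('z',a);y=lambda a:R.from_euler('y',a)
    H,L1,L2,L3,e,f,g=L
    r=z(sg[0]*q[0]+c[0])*y(q[1])*z(sg[1]*q[2])
    p=np.array([0,0,H])+(r).apply([e,0,L1])
    r=r*y(q[3]);p=p+r.apply([f,0,L2]);r=r*z(sg[2]*q[4])*y(q[5]);p=p+r.apply([g,0,L3])
    return p,r*z(sg[3]*q[6]+c[1])
E
python3 - <<'E'
from fk import *
S=[([-1.195,.536,-.004,1.538,.003,1.067,-.071],[277.9,587.6,231.3],[-.688,-3.065,.002]),
([-.75,.16,.4,1.84,-.07,1.15,-.19],[469.6,150.7,329.5],[-2.061,-2.371,-.002]),
([-.25,.16,.83,1.89,-.13,1.15,-.07],[400.7,-258.2,328.9],[-2.844,-1.33,0]),
([-.09,-.14,.95,2.15,-.33,.85,-.39],[331,-307.2,329.6],[-3.036,-.184,-.673])]
best=[]
for sg in itertools.product([1,-1],repeat=4):
  for c in itertools.product([0],[0,np.pi/2,-np.pi/2,np.pi]):
    def res(v):
        o=[]
        for q,p,w in S:
            P,r=fk(q,v[:7],sg,(v[7],c[1]+v[8]))
            o+=list((P-p)/5)+list((r.inv()*R.from_rotvec(w)).as_rotvec()*50)
        return np.r_[o,(v[:7]-[340,460,460,290,0,0,0])/200]
    f=least_squares(res,[340,460,460,290,0,0,0,0,0]);best.append((f.cost,sg,c,f.x.round(3)))
best.sort(key=lambda b:b[0])
for b in best[:3]:print(b)
E
```

```text
(np.float64(2.5716296512535335), (-1, -1, -1, -1), (0, 3.141592653589793), array([ 3.61358e+02,  4.75618e+02,  4.62792e+02,  3.08924e+02,
        6.67800e+00,  3.71400e+00,  3.27500e+00, -7.10000e-02,
       -1.64100e+00]))
(np.float64(2.571629651257577), (-1, -1, -1, -1), (0, 0), array([ 3.61358e+02,  4.75618e+02,  4.62792e+02,  3.08924e+02,
        6.67700e+00,  3.71400e+00,  3.27500e+00, -7.10000e-02,
        1.50000e+00]))
(np.float64(2.571629651257984), (-1, -1, -1, -1), (0, 1.5707963267948966), array([ 3.61358e+02,  4.75618e+02,  4.62792e+02,  3.08924e+02,
        6.67800e+00,  3.71300e+00,  3.27500e+00, -7.10000e-02,
       -7.00000e-02]))
```

```bash
cat >> fk.py <<'E'
LL=[361.4,475.6,462.8,308.9,6.7,3.7,3.3];SG=(-1,-1,-1,-1);CC=(-.071,1.5)
def ik(p,r,n=40,seed=0,q0=None):
    rng=np.random.default_rng(seed);out=[]
    for i in range(n):
        s=rng.uniform(lo,hi) if q0 is None else q0
        def f(q):
            P,w=fk(q,LL,SG,CC);return np.r_[(P-p)/10,(w.inv()*r).as_rotvec()*20,(q-s)*.01]
        g=least_squares(f,np.clip(s,lo+.02,hi-.02),bounds=(lo+.01,hi-.01))
        if np.linalg.norm(f(g.x)[:6])<.3: out.append(g.x)
        if q0 is not None:break
    return out
E
python3 - <<'E'
from fk import *
from h import pose
def rep(n,p,r):
    o=ik(np.array(p,float),r,30); print(n,len(o),"low-j5",sum(q[4]<1.2 for q in o),"hi-j5",sum(q[4]>1.8 for q in o), [q.round(1).tolist() for q in o[:2]])
for s in(1,-1):
  for t in(0,20,40,50): rep(f"grasp s{s} t{t}",(447,-293.4,122),pose(6.7,t,s))
for s in(1,-1):
  for t in(10,30,50,65): rep(f"hang s{s} t{t}",(630,-77,170),pose(10.1,t,s))
E
```

```text
grasp s1 t0 16 low-j5 8 hi-j5 8 [[1.0, 1.1, 0.0, 2.2, 4.4, 1.7, 1.6], [2.4, 2.1, -1.2, 2.2, 0.8, 0.3, -0.2]]
grasp s1 t20 14 low-j5 0 hi-j5 11 [[2.2, 1.7, -1.2, 2.3, 1.7, 0.2, -1.4], [0.2, 1.2, 0.9, 2.3, 4.1, 1.9, 1.1]]
grasp s1 t40 19 low-j5 0 hi-j5 14 [[2.0, 1.2, -1.3, 2.3, 1.7, 0.2, -1.9], [-0.1, 1.2, 1.2, 2.3, 4.2, 1.7, 0.8]]
grasp s1 t50 23 low-j5 9 hi-j5 8 [[1.8, 1.0, -1.3, 2.3, 1.4, 0.3, -1.8], [1.5, 0.6, -0.8, 2.3, -1.2, 0.2, 0.6]]
grasp s-1 t0 14 low-j5 6 hi-j5 8 [[2.0, 1.5, -0.9, 2.2, -1.3, 0.6, -1.5], [2.0, 1.5, -0.9, 2.2, -1.3, 0.6, -1.5]]
grasp s-1 t20 21 low-j5 0 hi-j5 13 [[2.2, 1.7, -1.2, 2.3, 1.7, 0.2, 1.7], [0.2, 1.2, 0.9, 2.3, 4.1, 1.9, -2.0]]
grasp s-1 t40 21 low-j5 0 hi-j5 12 [[1.9, 1.2, -1.2, 2.3, 1.7, 0.2, 1.2], [1.7, 0.8, -0.9, 2.3, 4.4, 0.2, -1.7]]
grasp s-1 t50 20 low-j5 7 hi-j5 5 [[1.8, 1.0, -1.3, 2.3, 1.4, 0.3, 1.4], [1.5, 0.6, -0.7, 2.3, -1.3, 0.2, -2.4]]
hang s1 t10 18 low-j5 0 hi-j5 18 [[0.6, 0.8, -0.3, 2.3, 3.7, 1.3, 1.7], [-0.6, 1.2, 0.9, 2.3, 3.3, 1.7, 0.7]]
hang s1 t30 18 low-j5 0 hi-j5 18 [[0.6, 0.6, -0.4, 2.3, 3.7, 0.7, 1.5], [-0.6, 0.9, 1.0, 2.3, 3.8, 1.2, 0.7]]
hang s1 t50 18 low-j5 0 hi-j5 11 [[1.2, 0.9, -1.3, 2.1, 1.8, 0.5, -2.7], [0.3, 0.4, -0.2, 2.1, 4.4, 0.2, 0.6]]
hang s1 t65 16 low-j5 13 hi-j5 0 [[1.0, 0.9, -1.3, 2.0, 1.2, 0.7, -2.2], [0.7, 0.5, -0.7, 2.0, 0.4, 0.4, -1.6]]
hang s-1 t10 17 low-j5 0 hi-j5 17 [[1.3, 1.4, -1.1, 2.3, 3.6, 0.8, -0.6], [-0.6, 1.2, 0.9, 2.3, 3.4, 1.7, -2.4]]
hang s-1 t30 15 low-j5 0 hi-j5 15 [[-0.4, 0.7, 0.8, 2.3, 3.8, 1.1, -2.3], [0.1, 0.6, 0.2, 2.3, 3.8, 0.9, -2.0]]
hang s-1 t50 15 low-j5 0 hi-j5 11 [[0.3, 0.4, -0.2, 2.1, 4.4, 0.2, -2.6], [-0.4, 0.5, 0.7, 2.2, 4.4, 0.6, -2.7]]
hang s-1 t65 16 low-j5 11 hi-j5 0 [[0.8, 0.6, -0.8, 2.0, 0.7, 0.4, 1.3], [1.0, 0.9, -1.3, 2.0, 1.2, 0.7, 0.9]]
```

```bash
cat >> fk.py <<'E'
def step(q,p,r,lam=1e-3,q0=None,k=0):
    P,w=fk(q,LL,SG,CC);e=np.r_[(p-P)/500,(r*w.inv()).as_rotvec()]
    J=np.zeros((6,7))
    for i in range(7):
        d=q.copy();d[i]+=1e-5;A,B=fk(d,LL,SG,CC);J[:,i]=np.r_[(A-P)/500,(B*w.inv()).as_rotvec()]/1e-5
    free=np.ones(7,bool)
    for _ in range(4):
        Jf=J[:,free];dq=np.zeros(7);G=np.linalg.solve(Jf@Jf.T+lam**2*np.eye(6),np.eye(6));dq[free]=Jf.T@G@e
        if q0 is not None: n=k*(q0-q)[free];dq[free]+=n-Jf.T@G@Jf@n
        bad=free&(((q+dq)<lo)|((q+dq)>hi))
        if not bad.any():break
        free&=~bad
    return np.clip(q+dq,lo,hi)
def track(q,segs,k=0,q0=None,v=1.0,lam=.01):
    """segs: (p,r) waypoints, straight paths, 30 steps per row-equivalent"""
    for p1,r1 in segs:
        p0,w0=fk(q,LL,SG,CC);rv=(w0.inv()*r1).as_rotvec()
        n=max(np.linalg.norm(p1-p0)/8,np.degrees(np.linalg.norm(rv))/1.5);n=int(np.ceil(n))
        for i in range(1,n+9):
            f=min(i/n,1);q=step(q,p0+f*(p1-p0),w0*R.from_rotvec(rv*f),lam,q0,k)
    P,w=fk(q,LL,SG,CC)
    return q,np.linalg.norm(P-p1),np.degrees((w.inv()*r1).magnitude())
E
python3 - <<'E'
from fk import *
from h import pose
q=np.array([-1.195,.536,-.004,1.538,.003,1.067,-.071])
W=[((470,150,330),pose(98,90)),((400,-260,330),pose(50,90)),((330,-308,330),pose(6.7,65))]
W=[(np.array(p,float),r) for p,r in W]
for k,q0 in((0,None),(.02,(lo+hi)/2),(.02,q.copy())):
    x=q
    for w in W: x,a,b=track(x,[w],k,q0);print(k,x.round(2),round(a,1),round(b,1))
E
```

```text
0 [-0.74  0.16  0.4   1.85 -0.07  1.15 -0.18] 0.0 0.0
0 [-0.25  0.16  0.83  1.88 -0.13  1.15 -0.07] 0.0 0.0
0 [-0.09 -0.11  0.99  2.13 -0.38  0.9  -0.34] 0.0 0.0
0.02 [-0.21  0.15 -0.18  1.85  0.03  1.15 -0.27] 0.0 0.0
0.02 [ 0.31  0.12  0.21  1.88 -0.03  1.15 -0.17] 0.0 0.0
0.02 [ 0.48 -0.06  0.45  2.13 -0.46  0.92 -0.27] 0.0 0.0
0.02 [-0.75  0.16  0.41  1.85 -0.07  1.15 -0.18] 0.0 0.0
0.02 [-0.26  0.16  0.84  1.88 -0.13  1.15 -0.07] 0.0 0.0
0.02 [-0.13 -0.11  1.02  2.13 -0.37  0.89 -0.35] 0.0 0.0
```

```bash
cat > s1.py <<'E'
from fk import *
from h import pose,cur
q=np.array([-.09,-.14,.95,2.15,-.33,.85,-.39])
rng=np.random.default_rng(1);import time;T=time.time()
pol=lambda r,az,z:np.array([r*np.cos(np.radians(az)),r*np.sin(np.radians(az)),z])
bad=[]
while time.time()-T<400:
    U=rng.uniform
    s=rng.choice([1,-1]);tg=U(0,20)
    az1=U(-20,60);az2=U(-40,60)
    W=[(pol(U(420,600),az1,U(330,480)),az1+U(-100,40),U(55,90),1),(pol(U(380,600),az2,U(250,480)),az2+U(-100,0),U(0,55),1),
       (np.array([345,-307,200.]),6.7,tg,s)]
    x=q;ok=True
    for p,h,t,ss in W:
        x,a,b=track(x,[(p,pose(h,t,ss))]);
        if a>5 or b>3: ok=False;break
    if not ok: continue
    h=[x]
    for p in((345,-307,122),(447,-293.4,122),(447,-293.4,240)):
        x,a,b=track(x,[(np.array(p,float),pose(6.7,tg,s))]);h.append(x)
        if a>3 or b>2: ok=False;break
    if ok:
        m=min(np.min(np.r_[y-lo,hi-y]) for y in h)
        print("OK",round(m,2),[(w[0].round().tolist(),round(w[1]),round(w[2]),int(w[3])) for w in W],h[1].round(2),x.round(2),flush=True)
E
sed -i 's/n=max(np.linalg.norm(p1-p0)\/8,np.degrees(np.linalg.norm(rv))\/1.5)/n=max(np.linalg.norm(p1-p0)\/15,np.degrees(np.linalg.norm(rv))\/3)/' fk.py
for i in 1 2 3 4; do sed "s/default_rng(1)/default_rng($i)/" s1.py > s1_$i.py; OMP_NUM_THREADS=1 python3 s1_$i.py > o$i & done; wait; cat o?|sort -k2 -r|head -12; cat o?|wc -l; nproc
```

```text
OK 0.01 [([387.0, 394.0, 375.0], 45, 86, 1), ([514.0, -154.0, 431.0], -53, 54, 1), ([345.0, -307.0, 200.0], 7, 3, -1)] [ 2.    1.21 -0.57  2.24 -1.26  0.94 -1.59] [ 2.18  1.45 -1.19  2.33 -1.29  0.3  -1.73]
OK 0.0 [([589.0, 46.0, 457.0], -20, 72, 1), ([418.0, -240.0, 391.0], -34, 53, 1), ([345.0, -307.0, 200.0], 7, 12, -1)] [ 2.03  1.12 -0.64  2.29 -1.29  0.78 -1.65] [ 2.17  1.32 -1.26  2.34 -1.3   0.2  -1.86]
OK 0.0 [([579.0, 41.0, 474.0], -4, 85, 1), ([509.0, -293.0, 296.0], -68, 52, 1), ([345.0, -307.0, 200.0], 7, 5, -1)] [ 2.    1.19 -0.58  2.25 -1.27  0.9  -1.6 ] [ 2.18  1.43 -1.21  2.33 -1.31  0.26 -1.75]
OK 0.0 [([548.0, 156.0, 345.0], -15, 75, 1), ([429.0, -180.0, 261.0], -49, 55, 1), ([345.0, -307.0, 200.0], 7, 6, -1)] [ 2.01  1.18 -0.59  2.26 -1.27  0.89 -1.61] [ 2.18  1.42 -1.22  2.34 -1.31  0.25 -1.76]
OK 0.0 [([546.0, 37.0, 471.0], 30, 84, 1), ([485.0, -309.0, 259.0], -73, 47, 1), ([345.0, -307.0, 200.0], 7, 2, -1)] [ 1.98  1.23 -0.55  2.23 -1.26  0.97 -1.58] [ 2.17  1.47 -1.17  2.32 -1.3   0.33 -1.71]
OK 0.0 [([543.0, -2.0, 436.0], -47, 86, 1), ([416.0, -212.0, 406.0], 
[... 678 characters left out ...]
16 -0.6   2.27 -1.28  0.85 -1.62] [ 2.18  1.4  -1.24  2.34 -1.31  0.23 -1.78]
OK 0.0 [([505.0, 76.0, 472.0], 7, 83, 1), ([480.0, -356.0, 471.0], -56, 50, 1), ([345.0, -307.0, 200.0], 7, 11, -1)] [ 2.03  1.12 -0.64  2.29 -1.29  0.79 -1.65] [ 2.17  1.34 -1.26  2.34 -1.3   0.19 -1.85]
OK 0.0 [([500.0, -43.0, 360.0], -36, 88, 1), ([547.0, -125.0, 423.0], -19, 51, 1), ([345.0, -307.0, 200.0], 7, 4, -1)] [ 2.    1.2  -0.57  2.25 -1.27  0.92 -1.6 ] [ 2.18  1.44 -1.2   2.33 -1.3   0.28 -1.74]
OK 0.0 [([493.0, 67.0, 411.0], -18, 60, 1), ([397.0, -281.0, 336.0], -53, 46, 1), ([345.0, -307.0, 200.0], 7, 6, -1)] [ 2.01  1.18 -0.59  2.26 -1.27  0.88 -1.61] [ 2.18  1.42 -1.22  2.34 -1.31  0.25 -1.77]
29
4
```

```bash
cat > fast.py <<'E'
import numpy as np
from math import sin,cos
from scipy.spatial.transform import Rotation as R
from fk import lo,hi,LL,CC
H,L1,L2,L3,e_,f_,g_=LL
def Z(a):c,s=cos(a),sin(a);return np.array([[c,-s,0],[s,c,0],[0,0,1.]])
def Y(a):c,s=cos(a),sin(a);return np.array([[c,0,s],[0,1,0],[-s,0,c]])
def fkj(q):
    r=Z(-q[0]+CC[0]);ax=[np.array([0,0,-1.])];o=[np.zeros(3)];p=np.array([0,0,H])
    ax.append(r[:,1]);o.append(p);r=r@Y(q[1]);ax.append(-r[:,2]);o.append(p);r=r@Z(-q[2])
    p=p+r@[e_,0,L1];ax.append(r[:,1]);o.append(p);r=r@Y(q[3]);p=p+r@[f_,0,L2]
    ax.append(-r[:,2]);o.append(p);r=r@Z(-q[4]);ax.append(r[:,1]);o.append(p);r=r@Y(q[5]);w=p;p=p+r@[g_,0,L3]
    ax.append(-r[:,2]);o.append(p);r=r@Z(-q[6]+CC[1])
    A=np.array(ax);J=np.vstack([np.cross(A,p-np.array(o)).T/500,A.T]);return p,r,J,o[3]
def rv(M):
    t=np.arccos(np.clip((np.trace(M)-1)/2,-1,1));v=np.array([M[2,1]-M[1,2],M[0,2]-M[2,0],M[1,0]-M[0,1]])
    return v*.5 if t<1e-4 else v*t/(2*sin(t)) if t<3.1 else R.from_matrix(M).as_rotvec()
def step(q,p,r,lam=.01):
    P,w,J,_=fkj(q);e=np.r_[(p-P)/500,rv(r@w.T)];fr=np.ones(7,bool)
    for _ in range(4):
        Jf=J[:,fr];dq=np.zeros(7);dq[fr]=Jf.T@np.linalg.solve(Jf@Jf.T+lam**2*np.eye(6),e)
        b=fr&((q+dq<lo)|(q+dq>hi))
        if not b.any():break
        fr&=~b
    return np.clip(q+dq,lo,hi)
def track(q,p1,r1,mg=.04,jump=.25,full=False):
    """returns q or None when not smooth / near limits"""
    p0,w0,_,_=fkj(q);v=R.from_matrix(w0.T@r1).as_rotvec()
    n=int(np.ceil(max(np.linalg.norm(p1-p0)/15,np.degrees(np.linalg.norm(v))/3,1)));tr=[q]
    M=R.from_rotvec(np.outer(np.minimum(np.arange(1,n+4)/n,1),v)).as_matrix()
    for i in range(1,n+4):
        f=min(i/n,1);x=step(q,p0+f*(p1-p0),w0@M[i-1])
        if np.abs(x-q).max()>jump or min((x-lo).min(),(hi-x).min())<mg: return None
        q=x;tr.append(q)
    P,w,_,_=fkj(q)
    if np.linalg.norm(P-p1)>2 or np.linalg.norm(rv(w.T@r1))>.03: return None
    return tr if full else q
E
cat > rrt.py <<'E'
import sys,time,json
from fast import *
from h import pose
rng=np.random.default_rng(int(sys.argv[1]));U=rng.uniform;T=time.time()
N=[(np.array([-.09,-.14,.95,2.15,-.33,.85,-.39]),-1,None)]
best=0
while time.time()-T<150:
    if U()<.5: i=rng.integers(len(N))
    else:
        c=rng.integers(len(N),size=8);i=max(c,key=lambda k:N[k][0][4])
    q=N[i][0];az=U(-70,75);rr=U(330,700);p=np.array([rr*cos(np.radians(az)),rr*sin(np.radians(az)),U(250,560)])
    h=az+U(-110,110);t=U(0,95)
    M=(pose(h,t)*R.from_euler('z',U(-180,180),degrees=True)).as_matrix()
    p0,w0,_,_=fkj(q);v=R.from_matrix(w0.T@M).as_rotvec();f=U(.3,1)
    f=min(f,1.0/max(np.abs(v).max(),1e-6))
    x=track(q,p0+f*(p-p0),w0@R.from_rotvec(v*f).as_matrix())
    if x is None: continue
    N.append((x,i,f))
    P,w,_,_=fkj(x);t=np.degrees(np.arcsin(-w[2,2]))
    if x[4]>1.6:
        for s in(1,-1):
            for tg in(0,8,16,24):
                M=pose(6.7,tg,s).as_matrix();y=track(x,np.array([345,-307,260.]),M);
                if y is None: continue
                tr=[y]
                for pp in((345,-307,122.),(447,-293.4,122),(447,-293.4,240)):
                    y=track(y,np.array(pp),M)
                    if y is None:break
                    tr.append(y)
                if y is None: continue
                m=min(min((z-lo).min(),(hi-z).min()) for z in tr)
                chain=[];j=len(N)-1
                while j>=0: chain.append(N[j][0]);j=N[j][1]
                chain=chain[::-1]
                print(len(chain),round(m,2),s,tg,json.dumps([c.round(3).tolist() for c in chain]),tr[2].round(2).tolist(),flush=True)
print("END",len(N),max(n[0][4] for n in N))
E
for i in 1 2 3 4; do OMP_NUM_THREADS=1 python3 rrt.py $i > r$i & done; wait; grep -h END r?; cat r?|grep -v END|wc -l; cat r?|grep -v END|sort -n|head -8
```

```text
END 8676 2.6702297033859437
END 8743 2.764930560638691
END 8607 4.045196874998276
1
this script no longer has the robot
```

```bash
python3 - <<'E'
s=open('h.py').read();i=s.index("def pose");j=s.index("# commanded")
open('fast.py','a').write(s[i:j])
r=open('rrt.py').read().replace("from h import pose\n","")
r=r.replace("    p0,w0,_,_=fkj(q);v=","""    if q[4]>1.2 and U()<.6:
        M=pose(6.7,U(0,30),rng.choice([1,-1])).as_matrix();p=np.array([345,-307,U(260,350)])
    p0,w0,_,_=fkj(q);v=""",1).replace("<150","<240")
open('rrt.py','w').write(r)
E
for i in 1 2 3 4; do OMP_NUM_THREADS=1 python3 rrt.py $i > r$i 2>&1 & done; wait; grep -h END r?; cat r?|grep -v END|wc -l; cat r?|grep -v END|sort -n|head -6
```

```text
END 15147 2.9429407639276004
END 14960 3.4874607488607454
END 15478 2.9376241132502807
END 15125 2.8420871850161387
0
```

```bash
cat > rrt2.py <<'E'
import sys,time,json
from fast import *
G={"grasp":(6.7,[(447,-293.4,350.),(447,-293.4,130),(447,-293.4,260)],range(0,41,5)),
   "hang":(10.1,[(540,-93,250.),(610,-80,200),(630,-77,175)],range(5,41,5))}
def rrt(q0,goal,seed,T0,sgn=(1,-1),box=(330,700,250,560),need=1,verbose=True):
    head,pts,tgs=G[goal];rng=np.random.default_rng(seed);U=rng.uniform;T=time.time()
    N=[(np.array(q0),-1)];found=[]
    while time.time()-T<T0 and len(found)<need:
        if U()<.4: i=rng.integers(len(N))
        else:
            c=rng.integers(len(N),size=8);i=max(c,key=lambda k:N[k][0][4])
        q=N[i][0];az=U(-70,60);rr=U(*box[:2]);p=np.array([rr*cos(np.radians(az)),rr*sin(np.radians(az)),U(*box[2:])])
        M=(pose(az+U(-110,110),U(0,95))*R.from_euler('z',U(-180,180),degrees=True)).as_matrix();f=U(.3,1)
        if q[4]>1 and U()<.6: M=pose(head,rng.choice(list(tgs)),rng.choice(sgn)).as_matrix();p=np.array(pts[0])
        p0,w0,_,_=fkj(q);v=R.from_matrix(w0.T@M).as_rotvec();f=min(f,1.0/max(np.abs(v).max(),1e-6))
        x=track(q,p0+f*(p-p0),w0@R.from_rotvec(v*f).as_matrix())
        if x is None: continue
        N.append((x,i))
        if x[4]>1.6:
          for s in sgn:
            for tg in tgs:
                M=pose(head,tg,s).as_matrix();y=x;tr=[]
                for pp in pts:
                    y=track(y,np.array(pp),M)
                    if y is None:break
                    tr.append(y)
                if y is None: continue
                m=min(min((z-lo).min(),(hi-z).min()) for z in tr)
                ch=[];j=len(N)-1
                while j>=0: ch.append(N[j][0]);j=N[j][1]
                found.append((len(ch),m,s,tg,ch[::-1],tr))
                if verbose: print(goal,len(ch),round(m,2),s,tg,json.dumps([c.round(3).tolist() for c in ch[::-1]]),tr[1].round(2).tolist(),flush=True)
    if verbose: print("END",goal,len(N),max(n[0][4] for n in N))
    return found
if __name__=="__main__": rrt([-.09,-.14,.95,2.15,-.33,.85,-.39],sys.argv[2],int(sys.argv[1]),110,need=12)
E
for i in 1 2; do for g in grasp hang; do OMP_NUM_THREADS=1 python3 rrt2.py $i $g > r$g$i 2>&1 & done; done; wait; grep -h END rgrasp? rhang?; cat rgrasp? rhang?|grep -v END|sort -k1,1 -k2,2n|head -c 5000;cat rhang1|grep -v END|cut -c1-60|head -5
```

```text
END grasp 7643 2.590397604238109
END grasp 7270 4.216761196475018
END hang 7638 2.7305531139622308
END hang 7502 3.2968485047931697
```

```bash
cat > marg.py <<'E'
from fast import *
from scipy.optimize import least_squares
rng=np.random.default_rng(0)
def best(p,M,n=40):
    o=[]
    for _ in range(n):
        q=rng.uniform(lo,hi)
        for it in range(60):
            q=step(q,p,M,.05)
        P,w,J,_=fkj(q)
        if np.linalg.norm(P-p)>1: continue
        # walk nullspace both ways for margin
        mq=q;mm=-1
        for sg in(1,-1):
            x=q.copy()
            for k in range(120):
                P,w,J,_=fkj(x);n_=np.linalg.svd(J)[2][-1]
                if k and n_@last<0:n_=-n_
                if k==0:n_=n_*sg*np.sign(n_[np.argmax(abs(n_))])
                last=n_;m=min((x-lo).min(),(hi-x).min())
                if m<-.3:break
                if m>mm:mm=m;mq=x.copy()
                x=x+.03*n_;x=step(x,p,M) if m>0.02 else x
        o.append((round(mm,2),mq.round(2).tolist()))
    o.sort(key=lambda a:-a[0]);return o[:1]
for nm,h,p in(("grasp",6.7,(447,-293.4,130.)),("hang",10.1,(630,-77,175.)),("pre",10.1,(540,-93,250.))):
    for t in(0,10,20,30,40):
        for s in(1,-1): print(nm,t,s,best(np.array(p),pose(h,t,s).as_matrix(),25))
E
OMP_NUM_THREADS=4 timeout 400 python3 marg.py
```

```text
grasp 0 1 [(np.float64(0.2), [2.16, 1.68, -0.97, 2.2, -1.06, 0.4, 1.47])]
grasp 0 -1 [(np.float64(0.2), [2.16, 1.68, -0.97, 2.2, -1.06, 0.4, -1.68])]
grasp 10 1 [(np.float64(0.14), [0.63, 1.01, 0.45, 2.26, 4.23, 1.77, 1.4])]
grasp 10 -1 [(np.float64(0.14), [0.65, 1.01, 0.44, 2.26, 4.24, 1.76, -1.74])]
grasp 20 1 []
grasp 20 -1 [(np.float64(0.1), [0.3, 1.04, 0.8, 2.3, 4.13, 1.8, -1.98])]
grasp 30 1 [(np.float64(0.09), [0.02, 1.16, 1.1, 2.31, 4.1, 1.82, 0.91])]
grasp 30 -1 [(np.float64(0.09), [0.02, 1.16, 1.1, 2.31, 4.1, 1.81, -2.23])]
grasp 40 1 [(np.float64(0.1), [-0.06, 1.03, 1.16, 2.3, 4.27, 1.57, 0.82])]
grasp 40 -1 [(np.float64(0.0), [1.96, 1.16, -1.27, 2.3, 1.65, 0.21, 1.25])]
hang 0 1 [(np.float64(0.13), [-0.05, 1.0, 0.35, 2.27, 3.53, 1.78, 1.26])]
hang 0 -1 [(np.float64(0.13), [-0.05, 1.0, 0.36, 2.27, 3.53, 1.78, -1.88])]
hang 10 1 [(np.float64(0.09), [-0.77, 1.52, 1.15, 2.31, 3.14, 1.74, 0.32])]
hang 10 -1 [(np.float64(0.09), [-0.7, 1.38, 1.06, 2.31, 3.23, 1.74, -2.66])]
hang 20 1 [(np.float64(0.08), [-0.74, 1.28, 1.17, 2.32, 3.5, 1.59, 0.45])]
hang 20 -1 [(np.float64(0.08), [-0.74, 1.27, 1.17, 2.32, 3.5, 1.58, -2.68])]
hang 30 1 [(np.float64(0.11), [-0.71, 1.01, 1.15, 2.29, 3.82, 1.3, 0.54])]
hang 30 -1 [(np.float64(0.11), [-0.71, 1.01, 1.15, 2.29, 3.82, 1.3, -2.6])]
hang 40 1 [(np.float64(0.17), [-0.69, 0.79, 1.09, 2.23, 4.1, 0.99, 0.49])]
hang 40 -1 [(np.float64(0.17), [-0.61, 0.71, 0.99, 2.23, 4.11, 0.91, -2.58])]
pre 0 1 []
pre 0 -1 []
pre 10 1 []
pre 10 -1 []
pre 20 1 []
pre 20 -1 []
pre 30 1 []
pre 30 -1 []
pre 40 1 []
pre 40 -1 [(np.float64(0.01), [-0.78, 0.38, 1.25, 2.39, 4.39, 0.8, -2.6])]
```

```bash
cat > seq.py <<'E'
from fast import *
def P3(*a): return np.array(a,float)
def tz(h,t): return pose(h,t).as_matrix()[:,2]
rad=lambda r,az,z:P3(r*cos(np.radians(az)),r*sin(np.radians(az)),z)
RX=P3(.9845,.1754,0)  # rack +x
root=P3(658.1,-71.9,250)
def run(q,tg,lam,az=14,rb=590,d=7,s=1,tl=62,verbose=False):
    peg=-RX*cos(np.pi/6)+P3(0,0,.5)
    def hang(dist,tilt):  # eye at dist along peg; grip 6 below the eye (knife z 22)
        eye=root+peg*dist;a=np.radians(tilt);down=-RX*sin(a)-P3(0,0,cos(a))
        t=lam+tilt;return eye+down*6+d*tz(10.1,t),10.1,t
    S=[("above",P3(442,-294.5,300)+d*tz(6.7,tg),6.7,tg),("grip",P3(442,-294.5,200)+d*tz(6.7,tg),6.7,tg),("lift",P3(442,-294.5,310)+d*tz(6.7,tg),6.7,tg),
     ("mid",rad(480,-5,330),10,90),("tilt",rad(rb-185*.7,az,180),az,tl),("lay",rad(rb-185,az,3),az,90),("up",rad(rb-185,az,120),az,90),
     ("out",rad(rb+60,az,160),az,90+lam-20),("pre",rad(rb-22,az,7)-80*tz(az,90+lam),az,90+lam),("re",rad(rb-22,az,7)+d*tz(az,90+lam),az,90+lam),
     ("lift2",rad(rb-60,az,330),az,100),("front",hang(120,30)[0],10.1,lam+30),("tip",*hang(80,30)),("on",*hang(22,30)),("down",*hang(22,7)),("back",hang(22,7)[0]-100*tz(10.1,lam+7),10.1,lam+7)]
    out=[]
    for n,p,h,t in S:
        x=track(q,p,pose(h,t,s).as_matrix(),mg=.02)
        if x is None: return n,out
        q=x;out.append((n,q.round(2).tolist(),p.round(1).tolist(),h,t))
    return "all",out
if __name__=="__main__":
    q=np.array([-.09,-.14,.95,2.15,-.33,.85,-.39])
    for tg in(90,105,115):
        for lam in(35,45,50,55):
            for s in(1,-1):
                if s==-1: continue
                n,o=run(q,tg,lam);print(tg,lam,s,n)
E
python3 seq.py
```

```text
90 35 1 tilt
90 45 1 tilt
90 50 1 tilt
90 55 1 tilt
105 35 1 tilt
105 45 1 tilt
105 50 1 tilt
105 55 1 tilt
115 35 1 tilt
115 45 1 tilt
115 50 1 tilt
115 55 1 tilt
```

```bash
cat > sc.py <<'E'
from seq import *
q=np.array([-.09,-.14,.95,2.15,-.33,.85,-.39])
import collections
for tg in(105,120):
  for tl in(70,78):
    for rb in(590,630):
      for lam in(35,45,55):
        n,o=run(q,tg,lam,tl=tl,rb=rb);print(tg,tl,rb,lam,n,o[-1][1])
E
python3 sc.py
```

```text
105 70 590 35 down [-0.36, 0.37, 0.58, 1.9, -0.66, 0.62, -0.76]
105 70 590 45 all [-0.17, 0.06, 0.4, 2.11, -0.73, 0.48, -0.59]
105 70 590 55 pre [-0.51, 1.06, 0.43, 0.97, -0.3, 1.79, -1.47]
105 70 630 35 down [-0.36, 0.37, 0.58, 1.9, -0.65, 0.62, -0.77]
105 70 630 45 pre [-0.52, 1.02, 0.45, 0.99, -0.33, 1.64, -1.46]
105 70 630 55 pre [-0.47, 1.16, 0.43, 0.77, -0.32, 1.88, -1.49]
105 78 590 35 down [-0.37, 0.37, 0.59, 1.9, -0.66, 0.62, -0.76]
105 78 590 45 all [-0.17, 0.06, 0.41, 2.11, -0.73, 0.48, -0.59]
105 78 590 55 pre [-0.52, 1.06, 0.44, 0.97, -0.3, 1.79, -1.46]
105 78 630 35 down [-0.36, 0.37, 0.58, 1.9, -0.65, 0.62, -0.77]
105 78 630 45 pre [-0.52, 1.02, 0.45, 0.99, -0.33, 1.64, -1.46]
105 78 630 55 pre [-0.47, 1.16, 0.43, 0.77, -0.32, 1.88, -1.49]
120 70 590 35 down [-0.36, 0.37, 0.58, 1.9, -0.66, 0.62, -0.77]
120 70 590 45 all [-0.16, 0.06, 0.4, 2.11, -0.73, 0.48, -0.59]
120 70 590 55 pre [-0.51, 1.06, 0.43, 0.97, -0.3, 1.79, -1.47]
120 70 630 35 down [-0.36, 0.37, 0.57, 1.9, -0.65, 0.61, -0.77]
120 70 630 45 pre [-0.52, 1.02, 0.44, 0.99, -0.32, 1.64, -1.47]
120 70 630 55 pre [-0.47, 1.16, 0.43, 0.77, -0.32, 1.88, -1.49]
120 78 590 35 down [-0.36, 0.37, 0.58, 1.9, -0.66, 0.62, -0.76]
120 78 590 45 all [-0.17, 0.06, 0.4, 2.11, -0.73, 0.48, -0.59]
120 78 590 55 pre [-0.51, 1.06, 0.43, 0.97, -0.3, 1.79, -1.47]
120 78 630 35 down [-0.36, 0.37, 0.57, 1.9, -0.65, 0.61, -0.77]
120 78 630 45 pre [-0.52, 1.02, 0.45, 0.99, -0.32, 1.64, -1.47]
120 78 630 55 pre [-0.47, 1.16, 0.43, 0.77, -0.32, 1.88, -1.49]
```

```bash
cat >> h.py <<'E'
def tz(h,t): return pose(h,t).as_matrix()[:,2]
def pl(*tg): plan([(np.asarray(p,float),pose(h,t)) for p,h,t in tg])
E
rm -f c.json; python3 - <<'E'
from h import *
json.dump([[330,-308,330],pose(6.7,65).as_rotvec().tolist()],open("c.json","w"))
st()
k=np.array([442,-294.5,0]);d=6*tz(6.7,120)
pl((k+[0,0,300]+d,6.7,120))
pl((k+[0,0,200]+d,6.7,120))
E
```

```text
t 3.5 tcp [ 331.  -307.2  329.6] err [ 1.   0.8 -0.4] roterr [ 0.1  0.  -0.2] j [-0.09 -0.14  0.95  2.15 -0.33  0.85 -0.39] F [ 0.4 -0.1  0.3] w 85.4 g 0.0
[[0.1058, -0.0004, 0.0979], [0.0, -0.917, -0.0]] rows from start 5.1
[[0.0625, -0.0, 0.1082], [-0.0, 0.0, -0.0]] rows from start 1.6
```

Emit:
move_arm([
  [[0.04, 0, 0.03], [0, -0.3, 0]],
  [[0.08, 0, 0.07], [0, -0.6, 0]],
  [[0.1058, -0.0004, 0.0979], [0, -0.917, 0]],
  [[0.1058, -0.0004, 0.0979], [0, -0.917, 0]],
  [[0.1058, -0.0004, 0.0979], [0, -0.917, 0]],
  [[0.1058, -0.0004, 0.0979], [0, -0.917, 0]],
  [[0.1058, -0.0004, 0.0979], [0, -0.917, 0]],
  [[0.1058, -0.0004, 0.0979], [0, -0.917, 0]],
])

```text
time: 4.5
tcp_pos: [438.1, -295.8, 295.5]
ee_rot: [3.003, 0.172, -0.799]
ft_force: [-0.3, -0.3, 0.5]
width: 85.3
grasp_force: 0.0
```

Emit:
move_arm([
  [[0.02, 0, 0.035], [0, 0, 0]],
  [[0.04, 0, 0.07], [0, 0, 0]],
  [[0.055, 0, 0.095], [0, 0, 0]],
  [[0.0625, 0, 0.1082], [0, 0, 0]],
  [[0.0625, 0, 0.1082], [0, 0, 0]],
  [[0.0625, 0, 0.1082], [0, 0, 0]],
])

```text
time: 5.25
tcp_pos: [439.4, -295.4, 195.5]
ee_rot: [3.001, 0.174, -0.801]
ft_force: [-1.1, -0.2, 0.3]
width: 85.3
grasp_force: 0.0
```

```bash
python3 - <<'E'
from h import *
st()
a=snapshot("side");b=snapshot("wrist")
cv2.imwrite("pics/c.png",np.hstack([cv2.resize(a["image"][80:290,230:510],(560,420))[:,:,::-1][:,:400],cv2.resize(b["image"],(400,300))[:,:,::-1].repeat(1,0) if 0 else cv2.copyMakeBorder(cv2.resize(b["image"],(400,300)),0,120,0,0,cv2.BORDER_CONSTANT)[:,:,::-1]]))
E
```

```text
t 5.25 tcp [ 439.4 -295.4  195.5] err [ 0.4 -0.6  0.7] roterr [0.  0.1 0. ] j [-0.12  0.77  0.75  1.59 -0.18  1.37 -0.8 ] F [-1.1 -0.2  0.3] w 85.3 g 0.0
```

View pics/c.png

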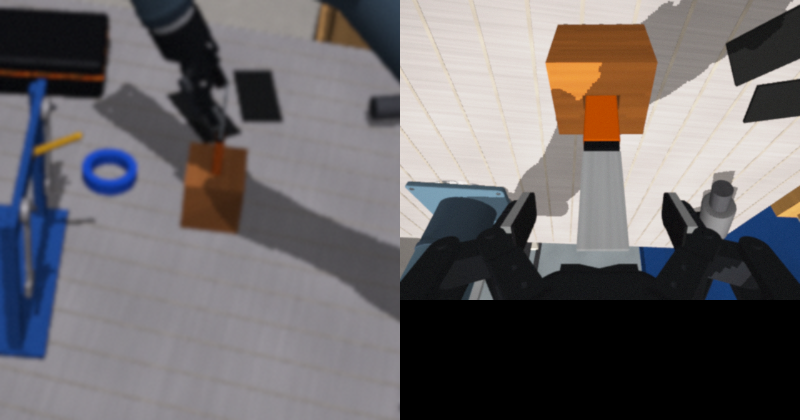

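The wrist view shows the blade between the open pads, running from (602,150) to (604,248), centred between the fingers at (517,215) and (683,215). Now I close.

Emit:
move_arm([
  [[0, 0, 0], [0, 0, 0]],
  [[0, 0, 0], [0, 0, 0]],
  [[0, 0, 0], [0, 0, 0]],
  [[0, 0, 0], [0, 0, 0]],
  [[0, 0, 0], [0, 0, 0]],
  [[0, 0, 0], [0, 0, 0]],
], fingers=-1, grip_force=40)

```text
time: 6.1
tcp_pos: [439.1, -295.2, 194.5]
ee_rot: [3.001, 0.175, -0.804]
ft_force: [-0.1, -0.5, 3.4]
width: 31.0
grasp_force: 39.6
```

```bash
python3 - <<'E'
from h import *
st()
p,r=cur();pl((p+[0,0,110],6.7,120))
E
```

```text
t 6.1 tcp [ 439.1 -295.2  194.5] err [ 0.1 -0.3 -0.4] roterr [0. 0. 0.] j [-0.12  0.78  0.75  1.59 -0.18  1.37 -0.8 ] F [-0.1 -0.5  3.4] w 31.0 g 39.6
[[-0.0688, -0.0, -0.1191], [-0.0, 0.0, -0.0]] rows from start 1.8
```

Emit:
move_arm([
  [[-0.0069, 0, -0.0119], [0, 0, 0]],
  [[-0.0138, 0, -0.0238], [0, 0, 0]],
  [[-0.0206, 0, -0.0357], [0, 0, 0]],
  [[-0.0275, 0, -0.0476], [0, 0, 0]],
  [[-0.0344, 0, -0.0596], [0, 0, 0]],
  [[-0.0413, 0, -0.0715], [0, 0, 0]],
  [[-0.0482, 0, -0.0834], [0, 0, 0]],
  [[-0.055, 0, -0.0953], [0, 0, 0]],
  [[-0.0619, 0, -0.1072], [0, 0, 0]],
  [[-0.0688, 0, -0.1191], [0, 0, 0]],
  [[-0.0688, 0, -0.1191], [0, 0, 0]],
])

```text
time: 7.48
tcp_pos: [439.3, -295.3, 305.1]
ee_rot: [3.001, 0.175, -0.802]
ft_force: [0.5, -0.5, -1.3]
width: 31.0
grasp_force: 39.7
```

```bash
python3 - <<'E'
from h import *
st()
b=snapshot("wrist");cv2.imwrite("pics/d.png",cv2.resize(b["image"],(400,300))[:,:,::-1])
pl((np.array([478,-42,330]),10,110))
E
```

```text
t 7.475 tcp [ 439.3 -295.3  305.1] err [ 0.3 -0.5  0.3] roterr [-0.   0.1  0. ] j [-0.15  0.66  0.81  1.5  -0.11  1.56 -0.79] F [ 0.5 -0.5 -1.3] w 31.0 g 39.7
[[0.0581, -0.3082, -0.0699], [-0.023, 0.167, -0.05]] rows from start 4.1
```

View pics/d.png

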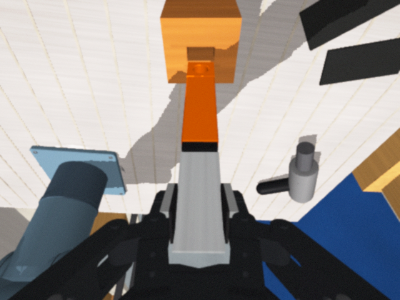

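The knife is out of the block and held straight, with its hole visible at (201,70) and the block slot at (201,48). I carry it to the free area.

Emit:
move_arm([
  [[0.0073, -0.0385, -0.0087], [-0.003, 0.021, -0.006]],
  [[0.0145, -0.077, -0.0175], [-0.006, 0.042, -0.012]],
  [[0.0218, -0.1156, -0.0262], [-0.009, 0.063, -0.019]],
  [[0.029, -0.1541, -0.035], [-0.012, 0.083, -0.025]],
  [[0.0363, -0.1926, -0.0437], [-0.014, 0.104, -0.031]],
  [[0.0436, -0.2311, -0.0524], [-0.017, 0.125, -0.037]],
  [[0.0508, -0.2697, -0.0612], [-0.02, 0.146, -0.044]],
  [[0.0581, -0.3082, -0.0699], [-0.023, 0.167, -0.05]],
  [[0.0581, -0.3082, -0.0699], [-0.023, 0.167, -0.05]],
])

```text
time: 8.65
tcp_pos: [478.3, -39.4, 329.3]
ee_rot: [3.054, 0.275, -0.538]
ft_force: [-0.5, 0.3, -1.8]
width: 30.9
grasp_force: 39.9
```

```bash
python3 - <<'E'
from h import *
st()
# knife: butt at r=590 az14, inclination 40deg from horizontal at t=70, grip knife z=185 -> butt 12mm above bench
az=np.radians(14);rad=np.array([np.cos(az),np.sin(az),0])
a=np.radians(40);g=590*rad-185*np.cos(a)*rad+np.array([0,0,185*np.sin(a)+7*np.cos(a)+15])
print(g); pl((g+6*tz(14,70),14,70))
E
```

```text
t 8.65 tcp [478.3 -39.4 329.3] err [ 0.3  2.6 -0.8] roterr [ 0.   0.  -0.3] j [-0.6   0.44  0.77  1.64 -0.19  1.51 -1.17] F [-0.5  0.3 -1.8] w 30.9 g 39.9
[434.96589338 108.4491775  139.27801889]
[[0.0673, -0.1947, 0.2368], [-0.0, 0.666, -0.068]] rows from start 4.0
```

Emit:
move_arm([
  [[0.0067, -0.04, 0.01], [0, 0.067, -0.007]],
  [[0.0135, -0.08, 0.03], [0, 0.133, -0.014]],
  [[0.02, -0.11, 0.06], [0, 0.2, -0.02]],
  [[0.027, -0.14, 0.09], [0, 0.266, -0.027]],
  [[0.034, -0.165, 0.12], [0, 0.333, -0.034]],
  [[0.04, -0.185, 0.15], [0, 0.4, -0.041]],
  [[0.047, -0.1947, 0.175], [0, 0.466, -0.048]],
  [[0.054, -0.1947, 0.2], [0, 0.533, -0.054]],
  [[0.061, -0.1947, 0.22], [0, 0.6, -0.061]],
  [[0.0673, -0.1947, 0.2368], [0, 0.666, -0.068]],
  [[0.0673, -0.1947, 0.2368], [0, 0.666, -0.068]],
  [[0.0673, -0.1947, 0.2368], [0, 0.666, -0.068]],
])

```text
time: 10.15
tcp_pos: [435.6, 106.4, 135.8]
ee_rot: [-3.04, -0.371, -0.512]
ft_force: [-0.8, -0.7, -1.7]
width: 30.8
grasp_force: 40.8
```

```bash
python3 - <<'E'
from h import *
st()
s=snapshot("side");h=hsv(s);P=cloud(s)
m=cv2.inRange(h,np.array((3,120,60)),np.array((18,255,255)))>0
m&=(P[...,0]>380)&(P[...,0]<650)&(abs(P[...,1]-110)<120)
q=P[m];print(m.sum(),np.nanpercentile(q,[1,50,99],axis=0).round())
c=np.median(q,axis=0);u=np.linalg.svd(q-q.mean(0))[2][0];print(u.round(2))
cv2.imwrite("pics/e.png",s["image"][120:400,120:500][:,:,::-1])
E
```

```text
t 10.15 tcp [435.6 106.4 135.8] err [-1.4 -2.6  2.1] roterr [-0.2 -0.9  0. ] j [-0.41  0.23  0.04  2.4   0.2   0.19 -1.89] F [-0.8 -0.7 -1.7] w 30.8 g 40.8
541 [[467.  55.  -1.]
 [518. 130.  67.]
 [570. 152. 111.]]
[ 0.67  0.11 -0.73]
```

View pics/e.png

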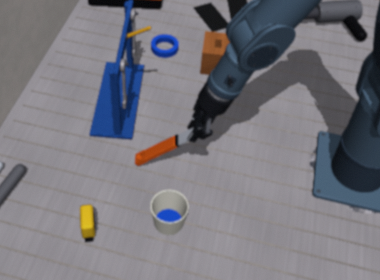

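The side view shows the knife at a slant: blade in the gripper at (190,135), butt at (137,159) near the bench, clear of the tub at (169,210). Two joints are at their limits, so I'll swing the tool back towards vertical while the butt settles on the bench and the knife pivots flat in a lighter grip.

```bash
python3 - <<'E'
from h import *
p,r=cur();o=bot.get_obs()
json.dump([p.tolist(),r.as_rotvec().tolist()],open("c.json","w"))
az=np.radians(14);rad=np.array([np.cos(az),np.sin(az),0]);T=[]
for a,t,d in((40,73,6),(36,75,6),(32,77,6),(28,79,6),(24,81,6),(20,83,6),(16,85,6),(12,87,6),(8,88,5.5),(4,89,5),(1,90,5),(0,90,4.5)):
    A=np.radians(a);g=590*rad-185*np.cos(A)*rad+np.array([0,0,185*np.sin(A)+7*np.cos(A)])
    T.append((g+d*tz(14,t),14,t))
pl(*T)
E
```

```text
[[-0.0068, 0.0, 0.0176], [-0.0, -0.05, -0.0]] rows from start 0.3
[[-0.0207, 0.0, 0.0258], [-0.0, -0.083, -0.0]] rows from start 0.5
[[-0.0339, 0.0, 0.0349], [-0.0, -0.116, -0.0]] rows from start 0.7
[[-0.0464, 0.0, 0.045], [-0.0, -0.15, -0.0]] rows from start 0.8
[[-0.0581, 0.0, 0.0559], [-0.0, -0.183, -0.0]] rows from start 1.0
[[-0.0691, 0.0, 0.0676], [-0.0, -0.216, -0.0]] rows from start 1.2
[[-0.0792, 0.0, 0.0801], [-0.0, -0.25, -0.0]] rows from start 1.4
[[-0.0885, 0.0, 0.0933], [-0.0, -0.283, -0.0]] rows from start 1.6
[[-0.0964, 0.0, 0.1065], [-0.0, -0.3, -0.0]] rows from start 1.8
[[-0.1034, 0.0001, 0.1204], [-0.0, -0.316, -0.0]] rows from start 2.0
[[-0.1081, 0.0001, 0.1315], [-0.0, -0.333, -0.0]] rows from start 2.2
[[-0.1093, 0.0001, 0.1347], [-0.0, -0.333, -0.0]] rows from start 2.2
```

Emit:
move_arm([
  [[-0.0068, 0, 0.0176], [0, -0.05, 0]],
  [[-0.0068, 0, 0.0176], [0, -0.05, 0]],
  [[-0.0207, 0, 0.0258], [0, -0.083, 0]],
  [[-0.0207, 0, 0.0258], [0, -0.083, 0]],
  [[-0.0339, 0, 0.0349], [0, -0.116, 0]],
  [[-0.0464, 0, 0.045], [0, -0.15, 0]],
  [[-0.0464, 0, 0.045], [0, -0.15, 0]],
  [[-0.0581, 0, 0.0559], [0, -0.183, 0]],
  [[-0.0691, 0, 0.0676], [0, -0.216, 0]],
  [[-0.0691, 0, 0.0676], [0, -0.216, 0]],
], fingers=-1, grip_force=22)

```text
time: 11.45
tcp_pos: [401.9, 99.1, 65.9]
ee_rot: [-3.104, -0.38, -0.164]
ft_force: [-1.5, -0.5, 2.7]
width: 30.6
grasp_force: 38.6
```

```bash
python3 - <<'E'
from h import *
az=np.radians(14);rad=np.array([np.cos(az),np.sin(az),0]);T=[]
A=np.radians(20);g=590*rad-185*np.cos(A)*rad+np.array([0,0,185*np.sin(A)+7*np.cos(A)]);p=g+6*tz(14,83)
json.dump([p.tolist(),pose(14,83).as_rotvec().tolist()],open("c.json","w"))
st()
s=snapshot("side");h=hsv(s);P=cloud(s)
m=cv2.inRange(h,np.array((3,120,60)),np.array((18,255,255)))>0
m&=(P[...,0]>380)&(P[...,0]<650)&(abs(P[...,1]-110)<120)
q=P[m];print(m.sum(),np.nanpercentile(q,[1,50,99],axis=0).round());u=np.linalg.svd(q-q.mean(0))[2][0];print(u.round(2))
for a,t,d in((16,85,6),(12,87,6),(8,88,5.5),(4,89,5),(1,90,5),(0,90,4.5)):
    A=np.radians(a);g=590*rad-185*np.cos(A)*rad+np.array([0,0,185*np.sin(A)+7*np.cos(A)])
    T.append((g+d*tz(14,t),14,t))
pl(*T)
E
```

```text
t 11.45 tcp [401.9  99.1  65.9] err [-2.6 -1.8  2. ] roterr [-0.1 -1.   0. ] j [-0.32  0.41 -0.05  2.33  0.12  0.3  -1.8 ] F [-1.5 -0.5  2.7] w 30.6 g 38.6
611 [[448.  74.  -3.]
 [509. 129.  35.]
 [573. 154.  60.]]
[ 0.84  0.19 -0.51]
[[-0.0071, 0.0, 0.0144], [0.0, -0.033, -0.0]] rows from start 0.2
[[-0.0131, -0.0, 0.0293], [0.0, -0.067, -0.0]] rows from start 0.4
[[-0.0179, 0.0, 0.044], [0.0, -0.083, -0.0]] rows from start 0.6
[[-0.0215, 0.0, 0.0591], [0.0, -0.1, -0.0]] rows from start 0.8
[[-0.0237, -0.0, 0.071], [0.0, -0.117, -0.0]] rows from start 1.0
[[-0.0241, 0.0, 0.0744], [0.0, -0.117, -0.0]] rows from start 1.0
```

Emit:
move_arm([
  [[-0.0071, 0, 0.0144], [0, -0.033, 0]],
  [[-0.0071, 0, 0.0144], [0, -0.033, 0]],
  [[-0.0131, 0, 0.0293], [0, -0.067, 0]],
  [[-0.0131, 0, 0.0293], [0, -0.067, 0]],
  [[-0.0179, 0, 0.044], [0, -0.083, 0]],
  [[-0.0179, 0, 0.044], [0, -0.083, 0]],
  [[-0.0215, 0, 0.0591], [0, -0.1, 0]],
  [[-0.0215, 0, 0.0591], [0, -0.1, 0]],
  [[-0.0237, 0, 0.071], [0, -0.117, 0]],
  [[-0.0237, 0, 0.071], [0, -0.117, 0]],
  [[-0.0241, 0, 0.0744], [0, -0.117, 0]],
  [[-0.0241, 0, 0.0744], [0, -0.117, 0]],
])

```text
time: 13.0
tcp_pos: [389.9, 95.9, 5.5]
ee_rot: [3.114, 0.381, -0.023]
ft_force: [-0.1, 0.7, 1.2]
width: 30.8
grasp_force: 37.3
```

```bash
python3 - <<'E'
from h import *
st()
s=snapshot("side");h=hsv(s);P=cloud(s)
m=cv2.inRange(h,np.array((3,120,60)),np.array((18,255,255)))>0
m&=(P[...,0]>380)&(P[...,0]<650)&(abs(P[...,1]-110)<120)
q=P[m];print(m.sum(),np.nanpercentile(q,[1,10,50,90,99],axis=0).round());u=np.linalg.svd(q-q.mean(0))[2][0];print(u.round(2))
E
```

```text
t 13.0 tcp [389.9  95.9   5.5] err [-3.1 -2.1  3.1] roterr [-0.1 -0.8  0. ] j [-0.3   0.58 -0.06  2.27  0.11  0.31 -1.79] F [-0.1  0.7  1.2] w 30.8 g 37.3
615 [[444. 101.  -0.]
 [456. 109.   9.]
 [509. 128.  15.]
 [562. 148.  19.]
 [575. 156.  22.]]
[-0.97 -0.22  0.05]
```

Emit:
move_arm([
  [[0, 0, 0.0025], [0, 0, 0]],
  [[0, 0, 0.004], [0, 0, 0]],
  [[0, 0, 0.004], [0, 0, 0]],
])

```text
time: 13.42
tcp_pos: [389.9, 95.8, 2.3]
ee_rot: [3.114, 0.381, -0.023]
ft_force: [0.2, -0.4, 0.8]
width: 30.7
grasp_force: 37.3
```

Emit:
move_arm([
  [[0, 0, 0], [0, 0, 0]],
  [[0, 0, 0], [0, 0, 0]],
  [[0, 0, 0], [0, 0, 0]],
  [[0, 0, 0], [0, 0, 0]],
], fingers=0.2)

```text
time: 13.92
tcp_pos: [390.0, 95.9, 2.4]
ee_rot: [3.114, 0.381, -0.022]
ft_force: [0.1, -0.8, 0.2]
width: 51.0
grasp_force: 0.0
```

```bash
python3 - <<'E'
from h import *
o=bot.get_obs()
json.dump([o["tcp_pos"].tolist(),o["ee_rot"].tolist()],open("c.json","w"))
st()
pl((o["tcp_pos"]+[0,0,130],14,90))
E
```

```text
t 13.925 tcp [390.   95.9   2.4] err [0. 0. 0.] roterr [0. 0. 0.] j [-0.31  0.59 -0.06  2.27  0.11  0.3  -1.79] F [ 0.1 -0.8  0.2] w 51.0 g 0.0
[[-0.0024, 0.0004, -0.1625], [0.002, 0.014, -0.001]] rows from start 2.1
```

Emit:
move_arm([
  [[0, 0, -0.03], [0, 0, 0]],
  [[-0.001, 0, -0.07], [0, 0, 0]],
  [[-0.0024, 0.0004, -0.12], [0.002, 0.014, -0.001]],
  [[-0.0024, 0.0004, -0.1625], [0.002, 0.014, -0.001]],
  [[-0.0024, 0.0004, -0.1625], [0.002, 0.014, -0.001]],
], fingers=0.4)

```text
time: 14.55
tcp_pos: [391.6, 96.3, 134.4]
ee_rot: [-3.118, -0.382, -0.008]
ft_force: [0.3, 0.7, -0.8]
width: 59.6
grasp_force: 0.0
```

```bash
python3 - <<'E'
from h import *
st()
for n in("side","top"):
    s=snapshot(n);h=hsv(s);P=cloud(s)
    m=cv2.inRange(h,np.array((3,120,60)),np.array((18,255,255)))>0
    m&=(P[...,0]>380)&(P[...,0]<650)&(abs(P[...,1]-110)<120)&(P[...,2]>9)
    q=P[m];print(n,len(q),np.nanpercentile(q,[1,50,99],axis=0).round(),[np.round(v,1) for v in cv2.minAreaRect(q[:,:2].astype(np.float32))] if len(q)>20 else "")
    b=np.argwhere(m); 
q0=bot.get_obs()["joints"];print(repr(q0.round(3)))
E
```

```text
t 14.55 tcp [391.6  96.3 134.4] err [1.7 0.4 2. ] roterr [0.  0.3 0. ] j [-0.25  0.28 -0.11  2.24  0.06  0.62 -1.73] F [ 0.3  0.7 -0.8] w 59.6 g 0.0
side 492 [[444.  99.   9.]
 [506. 127.  13.]
 [575. 156.  19.]] [array([509.1, 127.8]), array([135.8,  37.6]), np.float64(13.7)]
top 664 [[448. 100.   9.]
 [508. 126.  13.]
 [575. 154.  18.]] [array([511.7, 127.1]), array([133.6,  30.8]), np.float64(13.9)]
array([-0.255,  0.289, -0.113,  2.237,  0.056,  0.618, -1.734])
```

```bash
cat > seq2.py <<'E'
from fast import *
P3=lambda *a:np.array(a,float)
def tz(h,t): return pose(h,t).as_matrix()[:,2]
RX=P3(.9845,.1754,0);root=P3(658.1,-71.9,250);peg=-RX*cos(np.pi/6)+P3(0,0,.5);G=P3(555.2,137.9,7);HD=13.9
def hang(dist,tilt,lam,d,kz=22,up=0):
    eye=root+peg*dist;a=np.radians(tilt);down=-RX*sin(a)-P3(0,0,cos(a));t=lam+tilt
    return eye+down*(kz-16)+d*tz(10.1,t)+P3(0,0,up),10.1,t
def S(lam,d,t2=100):
    return [("out",P3(500,124,190),HD,110),("pre",G-90*tz(HD,90+lam),HD,90+lam),("re",G+d*tz(HD,90+lam),HD,90+lam),
     ("up",G+d*tz(HD,90+lam)+P3(0,0,120),HD,90+lam),("lift2",P3(490,60,360),HD,t2),("front",*hang(130,30,lam,d)),("tip",*hang(85,30,lam,d)),("on",*hang(22,30,lam,d)),
     ("down",*hang(22,8,lam,d)),("back",hang(22,8,lam,d)[0]-100*tz(10.1,lam+8),10.1,lam+8)]
if __name__=="__main__":
    q0=P3(-0.255,0.289,-0.113,2.237,0.056,0.618,-1.734)
    for lam in(40,44,48,52):
      for d in(3,):
        q=q0
        for n,p,h,t in S(lam,d):
            tr=track(q,p,pose(h,t).as_matrix(),mg=.01,full=True)
            if tr is None: print(lam,d,"fail",n);break
            q=tr[-1]
            print(lam,n,q.round(2),"margin",round(min(min((x-lo).min(),(hi-x).min()) for x in tr),2))
E
python3 seq2.py
```

```text
40 out [-0.24  0.56 -0.1   1.66  0.05  1.27 -1.68] margin 0.16
40 pre [-0.27  1.15 -0.08  0.97  0.06  1.73 -1.68] margin 0.18
40 re [-0.27  1.14 -0.08  1.18  0.06  1.52 -1.68] margin 0.18
40 up [-0.26  0.96 -0.09  1.22  0.06  1.66 -1.68] margin 0.25
40 lift2 [-0.14  0.23 -0.08  1.68  0.04  1.4  -1.55] margin 0.25
40 front [ 0.13  0.11  0.05  1.98 -0.22  0.74 -1.08] margin 0.41
40 tip [ 0.11  0.21  0.03  1.93 -0.22  0.7  -1.1 ] margin 0.42
40 on [ 0.08  0.34  0.03  1.83 -0.21  0.65 -1.14] margin 0.46
40 3 fail down
44 out [-0.24  0.56 -0.1   1.66  0.05  1.27 -1.68] margin 0.16
44 pre [-0.28  1.22 -0.08  0.86  0.06  1.83 -1.68] margin 0.08
44 re [-0.27  1.19 -0.08  1.11  0.06  1.61 -1.68] margin 0.08
44 up [-0.27  1.01 -0.09  1.16  0.06  1.74 -1.68] margin 0.17
44 lift2 [-0.14  0.23 -0.08  1.68  0.04  1.4  -1.55] margin 0.17
44 front [ 0.12  0.14  0.04  1.93 -0.16  0.82 -1.14] margin 0.47
44 tip [ 0.1   0.23  0.03  1.87 -0.15  0.78 -1.17] margin 0.47
44 on [ 0.07  0.37  0.02  1.77 -0.15  0.74 -1.2 ] margin 0.53
44 down [ 0.46  0.29 -0.33  2.06 -0.69  0.26 -0.6 ] margin 0.07
44 back [ 0.5   0.05 -0.28  2.11 -0.65  0.46 -0.66] margin 0.07
48 out [-0.24  0.56 -0.1   1.66  0.05  1.27 -1.68] margin 0.16
48 3 fail pre
52 out [-0.24  0.56 -0.1   1.66  0.05  1.27 -1.68] margin 0.16
52 3 fail pre
```

```bash
cat > seq3.py <<'E'
from seq2 import *
b=P3(cos(np.radians(13.9)),sin(np.radians(13.9)),0);LAM=45
def S(lam=LAM,kz=28,f=3):
    g=P3(576.5,143.2,7)-kz*b+P3(0,0,f)
    def hang(dist,tilt,up=0,lift=0):
        a=np.radians(tilt);dn=-RX*sin(a)-P3(0,0,cos(a));fr=-RX*cos(a)+P3(0,0,sin(a))
        return root+peg*dist+dn*(kz-16)+fr*f+P3(0,0,lift),10.1,lam+tilt
    T=90+lam
    L=[("out",P3(500,124,190),HD,110),("pre",g-80*tz(HD,T),HD,T),("re",g,HD,T),("up",g+P3(-40,0,150),HD,T-20),("lift2",P3(490,60,400),HD,100),
     ("front",*hang(125,30)),("tip",*hang(84,30)),("on",*hang(18,30)),("down",*hang(18,8)),("back",hang(18,8)[0]-100*tz(10.1,lam+8),10.1,lam+8)]
    return {n:(p,h,t) for n,p,h,t in L},hang
if __name__=="__main__":
    q0=P3(-0.255,0.289,-0.113,2.237,0.056,0.618,-1.734)
    for lam in(44,45,46):
        q=q0
        for n,(p,h,t) in S(lam)[0].items():
            tr=track(q,p,pose(h,t).as_matrix(),mg=.01,full=True)
            if tr is None: print(lam,"fail",n);break
            q=tr[-1]
            print(lam,n,p.round(),t,q.round(2),round(min(min((x-lo).min(),(hi-x).min()) for x in tr),2))
E
python3 seq3.py | grep -v "^46"; python3 - <<'E'
from h import *
from seq3 import S as SS
D,_=SS()
pl(D["out"]);pl(D["pre"]);pl(D["re"])
E
```

```text
44 out [500. 124. 190.] 110 [-0.24  0.56 -0.1   1.66  0.05  1.27 -1.68] 0.16
44 pre [603. 150.  68.] 134 [-0.28  1.19 -0.08  0.92  0.06  1.8  -1.68] 0.11
44 re [549. 136.  10.] 134 [-0.27  1.17 -0.08  1.13  0.06  1.61 -1.68] 0.11
44 up [509. 136. 160.] 114 [-0.26  0.66 -0.1   1.59  0.05  1.32 -1.7 ] 0.3
44 lift2 [490.  60. 400.] 100 [-0.14  0.21 -0.08  1.62  0.03  1.49 -1.55] 0.42
44 front [543. -92. 304.] 74 [ 0.11  0.14  0.05  1.94 -0.16  0.81 -1.13] 0.42
44 tip [578. -86. 283.] 74 [ 0.1   0.23  0.04  1.89 -0.16  0.77 -1.16] 0.46
44 on [634. -76. 250.] 74 [ 0.07  0.36  0.03  1.78 -0.16  0.74 -1.2 ] 0.51
44 down [638. -75. 248.] 52 [ 0.47  0.29 -0.34  2.06 -0.71  0.24 -0.58] 0.05
44 back [578. -86. 326.] 52 [ 0.51  0.05 -0.29  2.12 -0.66  0.45 -0.64] 0.05
45 out [500. 124. 190.] 110 [-0.24  0.56 -0.1   1.66  0.05  1.27 -1.68] 0.16
45 pre [604. 150.  67.] 135 [-0.28  1.21 -0.08  0.9   0.06  1.82 -1.68] 0.09
45 re [549. 136.  10.] 135 [-0.27  1.18 -0.08  1.11  0.06  1.63 -1.68] 0.09
45 up [509. 136. 160.] 115 [-0.26  0.67 -0.1   1.57  0.05  1.34 -1.7 ] 0.28
45 lift2 [490.  60. 400.] 100 [-0.14  0.21 -0.08  1.62  0.03  1.49 -1.55] 0.42
45 front [543. -92. 304.] 75 [ 0.11  0.15  0.05  1.93 -0.15  0.83 -1.15] 0.42
45 tip [578. -86. 283.] 75 [ 0.09  0.23  0.04  1.87 -0.15  0.79 -1.17] 0.47
45 on [634. -76. 250.] 75 [ 0.07  0.37  0.03  1.77 -0.14  0.76 -1.21] 0.53
45 down [638. -75. 248.] 53 [ 0.43  0.29 -0.3   2.05 -0.65  0.27 -0.64] 0.08
45 back [579. -86. 327.] 53 [ 0.47  0.06 -0.25  2.1  -0.61  0.47 -0.69] 0.08
[[0.142, -0.0009, -0.072], [0.0, -0.333, 0.002]] rows from start 2.0
[[0.1789, -0.0004, 0.0992], [0.0, -0.417, -0.0]] rows from start 2.6
[[-0.0, -0.0, 0.1], [0.0, -0.0, -0.001]] rows from start 1.3
```

Emit:
move_arm([
  [[0.05, 0, -0.03], [0, -0.11, 0]],
  [[0.1, -0.0005, -0.06], [0, -0.22, 0]],
  [[0.142, -0.0009, -0.072], [0, -0.333, 0.002]],
  [[0.142, -0.0009, -0.072], [0, -0.333, 0.002]],
  [[0.142, -0.0009, -0.072], [0, -0.333, 0.002]],
], fingers=0.3, grip_force=70)

```text
time: 15.28
tcp_pos: [498.6, 123.7, 188.1]
ee_rot: [3.029, 0.369, -0.539]
ft_force: [-0.2, -0.5, 0.7]
width: 55.7
grasp_force: 0.0
```

Emit:
move_arm([
  [[0.06, 0, 0.02], [0, -0.15, 0]],
  [[0.12, -0.0002, 0.05], [0, -0.3, 0]],
  [[0.1789, -0.0004, 0.0992], [0, -0.417, 0]],
  [[0.1789, -0.0004, 0.0992], [0, -0.417, 0]],
  [[0.1789, -0.0004, 0.0992], [0, -0.417, 0]],
  [[0.1789, -0.0004, 0.0992], [0, -0.417, 0]],
])

```text
time: 16.02
tcp_pos: [606.8, 150.6, 73.6]
ee_rot: [2.806, 0.341, -1.145]
ft_force: [0.3, -0.6, 1.1]
width: 55.5
grasp_force: 0.0
```

```bash
python3 - <<'E'
from h import *
from seq3 import S as SS
D,_=SS();o=bot.get_obs()
p=D["pre"];json.dump([p[0].tolist(),pose(*p[1:]).as_rotvec().tolist()],open("c.json","w"));st()
b=snapshot("wrist");cv2.imwrite("pics/f.png",b["image"][:,:,::-1])
# plan remaining from the measured pose
json.dump([o["tcp_pos"].tolist(),o["ee_rot"].tolist()],open("c.json","w"))
pl(D["re"])
E
```

```text
t 16.025 tcp [606.8 150.6  73.6] err [2.5 0.5 7. ] roterr [0.  0.6 0. ] j [-0.28  1.2  -0.04  0.88 -0.01  1.83 -1.64] F [ 0.3 -0.6  1.1] w 55.5 g 0.0
[[0.0028, -0.0001, 0.1085], [-0.0, -0.01, -0.001]] rows from start 1.4
```

View pics/f.png

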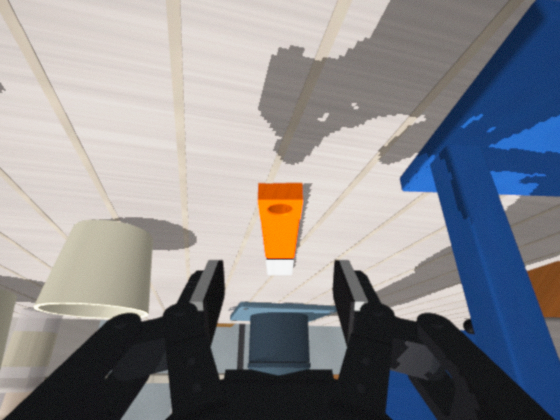

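The wrist view shows the knife lying flat and square, butt at (280,185) and hole at (280,209), centred between the fingers at (207,295) and (350,295). The rack post and the tub are clear. I move in.

Emit:
move_arm([
  [[0, 0, 0.025], [0, 0, 0]],
  [[0.001, 0, 0.05], [0, 0, 0]],
  [[0.002, 0, 0.075], [0, -0.005, 0]],
  [[0.0028, 0, 0.095], [0, -0.01, 0]],
  [[0.0028, 0, 0.1085], [0, -0.01, 0]],
  [[0.0028, 0, 0.1085], [0, -0.01, 0]],
  [[0.0028, 0, 0.1085], [0, -0.01, 0]],
])

```text
time: 16.95
tcp_pos: [546.9, 135.9, 4.2]
ee_rot: [2.793, 0.34, -1.172]
ft_force: [0.9, 0.5, 0.0]
width: 55.3
grasp_force: 0.0
```

```bash
python3 - <<'E'
from h import *
st();o=bot.get_obs();print(o["tcp_pos"],np.degrees(np.arcsin(-R.from_rotvec(o["ee_rot"]).as_matrix()[2,2])))
E
```

```text
t 16.95 tcp [546.9 135.9   4.2] err [-2.5 -0.6 -5.8] roterr [-0.  -0.5  0.1] j [-0.27  1.19 -0.05  1.1   0.    1.64 -1.64] F [0.9 0.5 0. ] w 55.3 g 0.0
[546.85716405 135.86976692   4.1787701 ] 44.484384040654064
```

Emit:
move_arm([
  [[0, 0, -0.0075], [0, 0, 0]],
  [[0, 0, -0.0075], [0, 0, 0]],
])

```text
time: 17.2
tcp_pos: [551.3, 137.0, 8.2]
ee_rot: [2.793, 0.34, -1.171]
ft_force: [0.1, -0.7, 0.1]
width: 55.4
grasp_force: 0.0
```

Emit:
move_arm([
  [[0, 0, 0], [0, 0, 0]],
  [[0, 0, 0], [0, 0, 0]],
  [[0, 0, 0], [0, 0, 0]],
  [[0, 0, 0], [0, 0, 0]],
  [[0, 0, 0], [0, 0, 0]],
  [[0, 0, 0], [0, 0, 0]],
], fingers=-1, grip_force=70)

```text
time: 17.95
tcp_pos: [550.6, 136.7, 8.0]
ee_rot: [2.792, 0.34, -1.173]
ft_force: [2.2, 0.3, 4.7]
width: 30.0
grasp_force: 69.7
```

```bash
python3 - <<'E'
from h import *
from seq3 import S as SS
D,_=SS();o=bot.get_obs();json.dump([o["tcp_pos"].tolist(),o["ee_rot"].tolist()],open("c.json","w"));st()
p=o["tcp_pos"]; pl((p+[0,0,60],13.9,128)); pl(D["up"]); pl(D["lift2"])
E
```

```text
t 17.95 tcp [550.6 136.7   8. ] err [0. 0. 0.] roterr [0. 0. 0.] j [-0.27  1.19 -0.05  1.09 -0.    1.65 -1.64] F [2.2 0.3 4.7] w 30.0 g 69.7
[[-0.0536, 0.0, -0.0525], [0.0, 0.126, -0.001]] rows from start 1.0
[[-0.1103, -0.0121, -0.0598], [0.0, 0.217, 0.0]] rows from start 1.6
[[-0.1689, 0.0869, -0.2523], [0.0, 0.25, 0.001]] rows from start 4.0
```

Emit:
move_arm([
  [[-0.0134, 0, -0.0131], [0, 0.03, 0]],
  [[-0.0268, 0, -0.0262], [0, 0.06, 0]],
  [[-0.0402, 0, -0.0394], [0, 0.095, 0]],
  [[-0.0536, 0, -0.0525], [0, 0.126, -0.001]],
  [[-0.0536, 0, -0.0525], [0, 0.126, -0.001]],
])

```text
time: 18.58
tcp_pos: [550.6, 136.9, 68.6]
ee_rot: [2.877, 0.352, -0.989]
ft_force: [0.4, -0.8, -1.6]
width: 30.0
grasp_force: 69.3
```

Emit:
move_arm([
  [[-0.0276, -0.003, -0.015], [0, 0.054, 0]],
  [[-0.0552, -0.006, -0.03], [0, 0.108, 0]],
  [[-0.0827, -0.009, -0.045], [0, 0.163, 0]],
  [[-0.1103, -0.0121, -0.0598], [0, 0.217, 0]],
  [[-0.1103, -0.0121, -0.0598], [0, 0.217, 0]],
])

```text
time: 19.2
tcp_pos: [508.9, 136.7, 160.8]
ee_rot: [2.995, 0.367, -0.663]
ft_force: [0.2, -1.3, -1.5]
width: 30.1
grasp_force: 69.5
```

Emit:
move_arm([
  [[-0.0211, 0.0109, -0.0315], [0, 0.031, 0]],
  [[-0.0422, 0.0217, -0.0631], [0, 0.062, 0]],
  [[-0.0633, 0.0326, -0.0946], [0, 0.094, 0]],
  [[-0.0845, 0.0435, -0.1262], [0, 0.125, 0]],
  [[-0.1056, 0.0543, -0.1577], [0, 0.156, 0]],
  [[-0.1267, 0.0652, -0.1892], [0, 0.188, 0]],
  [[-0.1478, 0.076, -0.2208], [0, 0.219, 0.001]],
  [[-0.1689, 0.0869, -0.2523], [0, 0.25, 0.001]],
  [[-0.1689, 0.0869, -0.2523], [0, 0.25, 0.001]],
])

```text
time: 20.32
tcp_pos: [491.1, 59.3, 400.5]
ee_rot: [3.086, 0.373, -0.268]
ft_force: [0.6, 0.7, -1.7]
width: 30.1
grasp_force: 69.6
```

```bash
cat > kn.py <<'E'
from h import *
def knife(name="top"):
    """fit handle centre line from orange pixels; returns points"""
    s=snapshot(name);h=hsv(s);P=cloud(s);m=cv2.inRange(h,np.array((3,130,60)),np.array((18,255,255)))>0
    m&=(P[...,0]>300)&(P[...,0]<680)&(abs(P[...,1])<200)&(P[...,2]>90);q=P[m];return q,s
E
python3 - <<'E'
from kn import *
from seq3 import S as SS
o=bot.get_obs();st()
M=R.from_rotvec(o["ee_rot"]).as_matrix();t=180-np.degrees(np.arcsin(-M[2,2])) if M[:,2]@[1,0,0]<0 else np.degrees(np.arcsin(-M[2,2]));print("t",t)
# predicted handle: butt/axis from tool
lam=45.5;f=np.array([np.cos(np.radians(13.9)),np.sin(np.radians(13.9)),0]);a=np.radians(t-lam)
dn=-f*np.sin(a)-np.array([0,0,np.cos(a)]);fr=-f*np.cos(a)+np.array([0,0,np.sin(a)])
butt=o["tcp_pos"]-fr*1-dn*26.7;print("pred dir",dn.round(2),"butt",butt.round(1),"h-mid",(butt+67*dn+7*fr).round(1))
for n in("top","side"):
    q,s=knife(n)
    if len(q)>30:u=np.linalg.svd(q-np.median(q,0))[2];print(n,len(q),np.median(q,0).round(1),u[0].round(2),np.nanpercentile(q,[1,99],axis=0).round())
D,_=SS(45.5,26.7,1)
o=bot.get_obs();json.dump([o["tcp_pos"].tolist(),o["ee_rot"].tolist()],open("c.json","w"))
pl(D["front"])
E
```

```text
t 20.325 tcp [491.1  59.3 400.5] err [ 1.1 -0.7  0.5] roterr [-0.   0.   0.1] j [-0.17  0.24 -0.06  1.58  0.02  1.5  -1.56] F [ 0.6  0.7 -1.7] w 30.1 g 69.6
t 99.94740918827962
pred dir [-0.79 -0.2  -0.58] butt [512.7  64.6 415.2] h-mid [455.9  50.6 382. ]
side 541 [444.3  56.7 368.7] [-0.91  0.4   0.13] [[401. -74. 263.]
 [636.  82. 415.]]
[[0.0422, 0.2014, 0.1121], [-0.003, 0.412, 0.063]] rows from start 3.0
```

Emit:
move_arm([
  [[0.0053, 0.0252, 0.014], [0, 0.05, 0.008]],
  [[0.0106, 0.0504, 0.028], [-0.001, 0.1, 0.016]],
  [[0.0158, 0.0755, 0.042], [-0.001, 0.155, 0.024]],
  [[0.0211, 0.1007, 0.056], [-0.001, 0.206, 0.032]],
  [[0.0264, 0.1259, 0.07], [-0.002, 0.258, 0.039]],
  [[0.0317, 0.151, 0.084], [-0.002, 0.31, 0.047]],
  [[0.0369, 0.1762, 0.098], [-0.003, 0.36, 0.055]],
  [[0.0422, 0.2014, 0.1121], [-0.003, 0.412, 0.063]],
  [[0.0422, 0.2014, 0.1121], [-0.003, 0.412, 0.063]],
  [[0.0422, 0.2014, 0.1121], [-0.003, 0.412, 0.063]],
])

```text
time: 21.68
tcp_pos: [545.6, -90.8, 304.8]
ee_rot: [-3.081, -0.275, -0.393]
ft_force: [0.1, 0.5, -0.7]
width: 30.0
grasp_force: 69.5
```

```bash
python3 - <<'E'
from kn import *
from seq3 import S as SS,peg,root,RX
st();o=bot.get_obs()
M=R.from_rotvec(o["ee_rot"]).as_matrix();t=np.degrees(np.arcsin(-M[2,2]));z=M[:,2];print("t",t,"head",np.degrees(np.arctan2(z[1],z[0])),"ytilt",M[2,1])
a=np.radians(t-45.5);dn=-RX*np.sin(a)-np.array([0,0,np.cos(a)]);fr=-RX*np.cos(a)+np.array([0,0,np.sin(a)])
butt=o["tcp_pos"]-fr*1-dn*26.7;eye=butt+16*dn
print("pred dir",dn.round(3),"butt",butt.round(1),"eye",eye.round(1),"target",(root+125*peg).round(1))
s=snapshot("side");h=hsv(s);P=cloud(s)
m=(cv2.inRange(h,np.array((3,150,60)),np.array((17,255,255)))>0)&(P[...,2]>150)&(P[...,0]<600)&(P[...,0]>430)&(abs(P[...,1]+92)<45)
k,l,stt,c=cv2.connectedComponentsWithStats(m.astype(np.uint8));i=1+np.argmax(stt[1:,4]);q=P[l==i]
u=np.linalg.svd(q-np.median(q,0),full_matrices=False)[2];print(len(q),stt[i],np.median(q,0).round(1),u[0].round(3),np.nanpercentile(q,[1,99],axis=0).round())
cv2.imwrite("pics/g.png",cv2.resize(s["image"][110:260,200:400],(800,600),interpolation=cv2.INTER_CUBIC)[:,:,::-1])
E
```

```text
t 21.675 tcp [545.6 -90.8 304.8] err [0.2 1.2 1.1] roterr [ 0.1  0.  -0.1] j [ 0.09  0.16  0.04  1.92 -0.11  0.82 -1.19] F [ 0.1  0.5 -0.7] w 30.0 g 69.5
t 75.4471608570136 head 10.330778691448845 ytilt -0.0005794634442346583
pred dir [-0.491 -0.088 -0.866] butt [559.6 -88.3 327.4] eye [551.7 -89.7 313.6] target [551.5 -90.9 312.5]
245 [290 148  21  30 245] [510.7 -83.8 252.1] [-0.474 -0.126 -0.871] [[ 488. -112.  213.]
 [ 538.  -72.  302.]]
```

View pics/g.png

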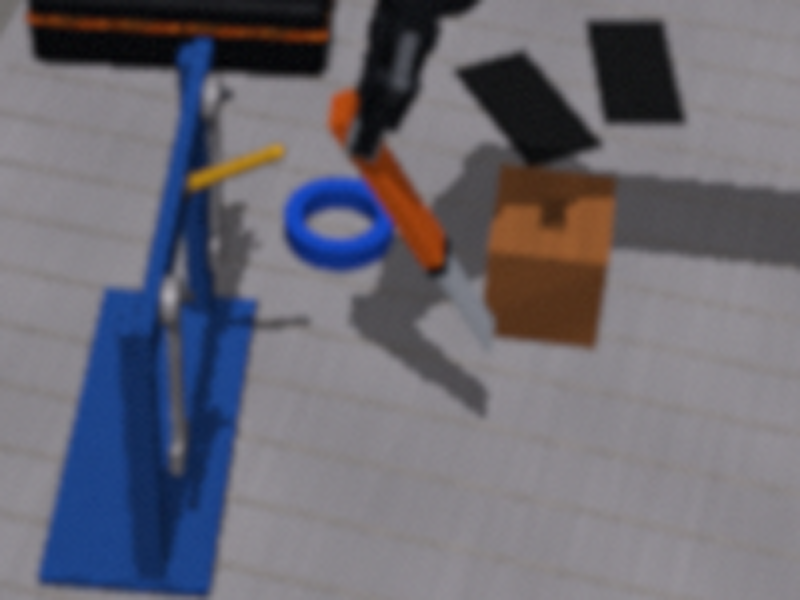

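The side view shows the knife blade-down at 30°, with the peg at (190,185)-(283,150) and the butt at (343,97). The knife's direction matches the prediction. I check the peg and the butt against their projections before threading.

```bash
cat > chk.py <<'E'
from kn import *
from seq3 import peg,root,RX
def proj(s,X): 
    c=(np.atleast_2d(X)-np.asarray(s["eye"]))@R.from_rotvec(s["rotation"]).as_matrix();K=s["camera_matrix"];return np.c_[c[:,0]/c[:,2]*K[0,0]+K[0,2],c[:,1]/c[:,2]*K[1,1]+K[1,2]]
def kpose():
    o=bot.get_obs();M=R.from_rotvec(o["ee_rot"]);lam=np.radians(45.5)
    # knife axes in tool frame: fr/dn relative to tool
    z=M.as_matrix()[:,2];x=M.as_matrix()[:,0];c,s_=np.cos(lam),np.sin(lam)
    fr=-(z*c+x*s_); dn=z*s_-x*c
    return o["tcp_pos"]-fr*1-dn*26.7,dn,fr,M.as_matrix()[:,1]
E
python3 - <<'E'
from chk import *
butt,dn,fr,y=kpose();print(butt.round(1),dn.round(2),fr.round(2))
for n in("side","top"):
    s=snapshot(n);h=hsv(s);P=cloud(s)
    m=(cv2.inRange(h,np.array((19,130,90)),np.array((35,255,255)))>0)
    v,u=np.mgrid[0:420,0:560];L=proj(s,[root+4*peg,root+75*peg]);near=np.hypot(u-L.mean(0)[0],v-L.mean(0)[1])<25;m&=near
    w=np.argwhere(m)[:,::-1].astype(float);d=(L[1]-L[0])/np.linalg.norm(L[1]-L[0]);nn=np.array([-d[1],d[0]])
    print(n,"peg px off normal",((w-L[0])@nn).mean().round(2),"range along",np.percentile((w-L[0])@d,[0,100]).round(1),"pred 0..",np.linalg.norm(L[1]-L[0]).round(1))
    C=[butt+a*y*16+b*fr*7+k*dn for a in(-1,1) for b in(-1,1) for k in(0,134)];pc=proj(s,C)
    o=(cv2.inRange(h,np.array((3,150,60)),np.array((17,255,255)))>0).astype(np.uint8)
    k,l,stt,c=cv2.connectedComponentsWithStats(o)
    hull=cv2.convexHull(pc.astype(np.float32));mk=np.zeros((420,560),np.uint8);cv2.fillConvexPoly(mk,np.round(hull).astype(int),1)
    big=cv2.dilate(mk,np.ones((9,9)));oo=(o&big)>0;w=np.argwhere(oo)[:,::-1]
    print(" pred bbox",pc.min(0).round(1),pc.max(0).round(1),"meas",w.min(0) if len(w) else "",w.max(0) if len(w) else "","eye",proj(s,[butt+16*dn]).round(1),oo.sum(),mk.sum())
E
```

```text
[559.9 -88.2 328. ] [-0.49 -0.09 -0.87] [-0.85 -0.15  0.5 ]
side peg px off normal -0.44 range along [ 1.2 25. ] pred 0.. 25.1
 pred bbox [281.1 131.2] [310.9 177.4] meas [282 133] [310 177] eye [[287.1 140.7]] 307 537
top peg px off normal -0.39 range along [-0.2 28.9] pred 0.. 29.8
 pred bbox [327.5 188.5] [347.5 238.1] meas [328 189] [345 199] eye [[337.5 198.7]] 93 958
```

```bash
cat > ins.py <<'E'
from chk import *
def goto(dist,tilt,off=(0,0,0)):
    """print shift/turn that brings the eye to dist on the peg with given tilt, from the measured pose"""
    butt,dn,fr,y=kpose();o=bot.get_obs();M=R.from_rotvec(o["ee_rot"]);eye=butt+16*dn
    r=pose(10.1,45.5+tilt);e=M.inv().apply(o["tcp_pos"]-eye);p=root+peg*dist+np.array(off)+r.apply(e)
    w=(M.inv()*r).as_rotvec();d=M.inv().apply(p-o["tcp_pos"])/800
    print("dist",dist,[d.round(4).tolist(),np.degrees(w/60).round(3).tolist()])
def where():
    butt,dn,fr,y=kpose();eye=butt+16*dn;k=(eye-root)@peg;e=eye-root-k*peg;print("eye dist",k.round(1),"off",e.round(1),"tilt",np.degrees(np.arccos(-dn[2])).round(1))
E
python3 - <<'E'
from ins import *
where();goto(84,30);goto(60,30);goto(40,30);goto(18,30)
E
```

```text
eye dist 125.3 off [1.  1.1 2. ] tilt 29.8
dist 84 [[0.0347, 0.0013, 0.0383], [-0.0, -0.003, 0.002]]
dist 60 [[0.056, 0.0013, 0.0594], [-0.0, -0.003, 0.002]]
dist 40 [[0.0738, 0.0014, 0.077], [-0.0, -0.003, 0.002]]
dist 18 [[0.0933, 0.0014, 0.0964], [-0.0, -0.003, 0.002]]
```

Emit:
move_arm([
  [[0.009, 0.0007, 0.0096], [0, -0.003, 0.002]],
  [[0.0175, 0.0013, 0.019], [0, -0.003, 0.002]],
  [[0.026, 0.0013, 0.0288], [0, -0.003, 0.002]],
  [[0.0347, 0.0013, 0.0383], [0, -0.003, 0.002]],
  [[0.0347, 0.0013, 0.0383], [0, -0.003, 0.002]],
  [[0.0347, 0.0013, 0.0383], [0, -0.003, 0.002]],
])

```text
time: 22.58
tcp_pos: [579.8, -87.2, 283.1]
ee_rot: [-3.083, -0.27, -0.393]
ft_force: [0.2, -0.3, -1.3]
width: 29.9
grasp_force: 69.5
```

```bash
python3 - <<'E'
from ins import *
st();where();goto(70,30);goto(60,30);goto(40,30);goto(18,30)
s=snapshot("wrist");cv2.imwrite("pics/i.png",s["image"][:,:,::-1])
E
```

```text
t 22.575 tcp [579.8 -87.2 283.1] err [ 34.4   4.7 -20.7] roterr [-0.   0.   0.1] j [ 0.08  0.25  0.04  1.87 -0.11  0.79 -1.21] F [ 0.2 -0.3 -1.3] w 29.9 g 69.5
eye dist 84.6 off [-0.  -1.4 -0.5] tilt 30.0
dist 70 [[0.0135, -0.0017, 0.0123], [0.001, -0.0, -0.002]]
dist 60 [[0.0224, -0.0018, 0.0211], [0.001, -0.0, -0.002]]
dist 40 [[0.0402, -0.0018, 0.0386], [0.001, -0.0, -0.002]]
dist 18 [[0.0598, -0.0019, 0.0579], [0.001, -0.0, -0.002]]
```

View pics/i.png

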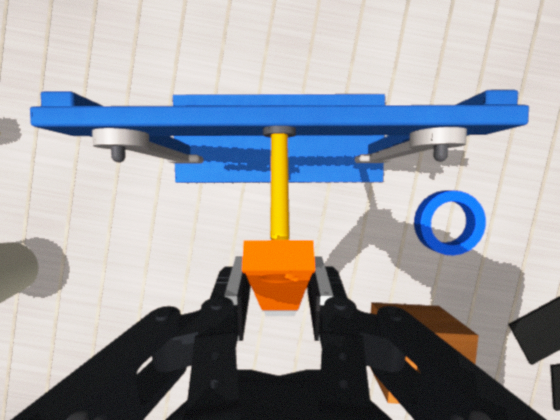

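The wrist view shows the peg at (280,130)-(280,238) in line with the knife's butt at (279,243), so the sideways alignment is good. I thread it on.

Emit:
move_arm([
  [[0.0067, -0.0003, 0.006], [0, 0, 0]],
  [[0.0135, -0.0006, 0.0123], [0, 0, 0]],
  [[0.018, -0.0006, 0.0167], [0, 0, 0]],
  [[0.0224, -0.0006, 0.0211], [0, 0, 0]],
  [[0.0224, -0.0006, 0.0211], [0, 0, 0]],
])

```text
time: 23.25
tcp_pos: [601.2, -82.8, 270.9]
ee_rot: [-3.083, -0.27, -0.392]
ft_force: [-0.4, 0.3, -0.9]
width: 30.0
grasp_force: 69.5
```

```bash
python3 - <<'E'
from ins import *
st();where();goto(40,30);goto(18,30)
s=snapshot("side");cv2.imwrite("pics/j.png",cv2.resize(s["image"][120:220,220:340],(720,600),interpolation=cv2.INTER_CUBIC)[:,:,::-1])
E
```

```text
t 23.25 tcp [601.2 -82.8 270.9] err [ 55.8   9.2 -32.8] roterr [-0.  -0.   0.1] j [ 0.07  0.29  0.04  1.83 -0.11  0.77 -1.22] F [-0.4  0.3 -0.9] w 30.0 g 69.5
eye dist 59.6 off [ 0.1 -0.8 -0.1] tilt 30.0
dist 40 [[0.0176, -0.001, 0.017], [0.0, 0.0, -0.001]]
dist 18 [[0.0372, -0.001, 0.0363], [0.0, 0.0, -0.001]]
```

View pics/j.png

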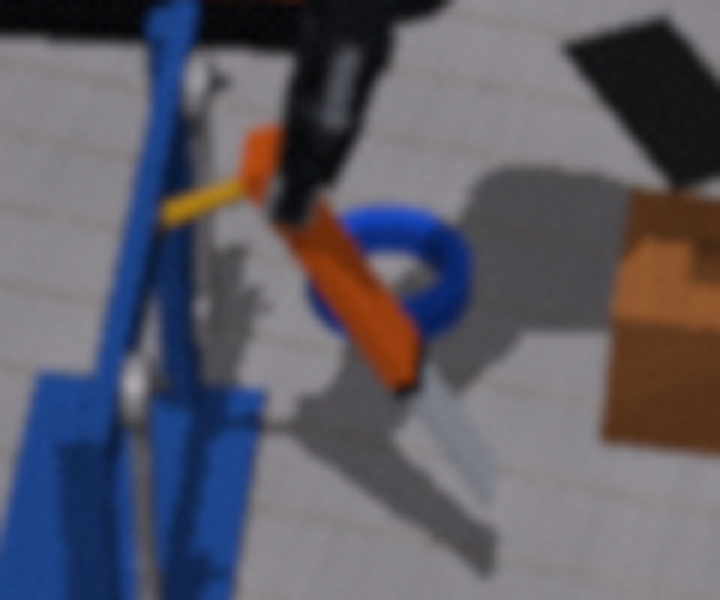

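In the side view the peg, (165,212)-(245,185), now enters the handle at (250,185). The contact force is near zero. I go on to the root.

Emit:
move_arm([
  [[0.0059, -0.0002, 0.0057], [0, 0, 0]],
  [[0.0118, -0.0005, 0.0113], [0, 0, 0]],
  [[0.0176, -0.0005, 0.017], [0, 0, 0]],
  [[0.0242, -0.0005, 0.0234], [0, 0, 0]],
  [[0.0307, -0.0005, 0.0299], [0, 0, 0]],
  [[0.0372, -0.0005, 0.0363], [0, 0, 0]],
  [[0.0372, -0.0005, 0.0363], [0, 0, 0]],
])

```text
time: 24.18
tcp_pos: [636.8, -75.9, 250.1]
ee_rot: [-3.083, -0.27, -0.392]
ft_force: [-0.7, 0.3, -1.3]
width: 30.0
grasp_force: 69.5
```

```bash
python3 - <<'E'
from ins import *
st();where()
for t,z in((24,-1),(18,-1.5),(12,-2),(8,-2)): goto(18,t,(0,0,z))
E
```

```text
t 24.175 tcp [636.8 -75.9 250.1] err [ 91.4  16.  -53.6] roterr [ 0.  -0.   0.1] j [ 0.05  0.38  0.03  1.77 -0.11  0.75 -1.24] F [-0.7  0.3 -1.3] w 30.0 g 69.5
eye dist 17.8 off [ 0.  -0.3 -0. ] tilt 30.0
dist 18 [[0.0005, -0.0003, 0.0021], [0.0, 0.1, -0.001]]
dist 18 [[0.0014, -0.0003, 0.0036], [0.0, 0.2, -0.001]]
dist 18 [[0.0024, -0.0003, 0.005], [0.0, 0.3, -0.001]]
dist 18 [[0.0032, -0.0003, 0.0055], [0.0, 0.367, -0.001]]
```

```bash
python3 - <<'E'
from ins import *
for t,z in((25,0),(20,0),(15,0),(10,-.4)): goto(18,t,(0,0,z))
E
```

```text
dist 18 [[0.0006, -0.0003, 0.0007], [0.0, 0.083, -0.001]]
dist 18 [[0.0015, -0.0003, 0.0015], [0.0, 0.167, -0.001]]
dist 18 [[0.0024, -0.0003, 0.0022], [0.0, 0.25, -0.001]]
dist 18 [[0.0033, -0.0003, 0.0033], [0.0, 0.333, -0.001]]
```

Emit:
move_arm([
  [[0.0003, 0, 0.0004], [0, 0.042, 0]],
  [[0.0006, 0, 0.0007], [0, 0.083, 0]],
  [[0.001, 0, 0.0011], [0, 0.125, 0]],
  [[0.0015, 0, 0.0015], [0, 0.167, 0]],
  [[0.002, 0, 0.0018], [0, 0.208, 0]],
  [[0.0024, 0, 0.0022], [0, 0.25, 0]],
  [[0.0024, 0, 0.0022], [0, 0.25, 0]],
])

```text
time: 25.05
tcp_pos: [637.9, -76.3, 249.0]
ee_rot: [-2.985, -0.26, -0.784]
ft_force: [-0.3, 0.1, -1.8]
width: 30.1
grasp_force: 69.5
```

```bash
python3 - <<'E'
from ins import *
st();where();goto(18,12);goto(18,10,(0,0,-.4))
E
```

```text
t 25.05 tcp [637.9 -76.3 249. ] err [ 92.5  15.7 -54.8] roterr [-0.  14.9  0.2] j [ 0.21  0.3  -0.1   1.98 -0.31  0.39 -1.02] F [-0.3  0.1 -1.8] w 30.1 g 69.5
eye dist 19.2 off [-0.2 -0.9 -0.6] tilt 15.1
dist 18 [[0.0019, -0.001, 0.0014], [0.001, 0.051, -0.002]]
dist 18 [[0.002, -0.001, 0.0022], [0.001, 0.084, -0.002]]
```

Emit:
move_arm([
  [[0.0006, 0, 0.0006], [0, 0.025, 0]],
  [[0.0013, -0.0003, 0.0011], [0, 0.05, 0]],
  [[0.002, -0.0005, 0.002], [0, 0.084, 0]],
  [[0.002, -0.0005, 0.002], [0, 0.084, 0]],
])

```text
time: 25.55
tcp_pos: [640.6, -75.3, 248.5]
ee_rot: [-2.94, -0.256, -0.913]
ft_force: [0.4, -0.2, -1.0]
width: 29.6
grasp_force: 69.5
```

```bash
python3 - <<'E'
from ins import *
st();where()
M=R.from_rotvec(bot.get_obs()["ee_rot"]);print("1mm down in tool units",(M.inv().apply([0,0,-1])/800).round(5))
E
```

```text
t 25.55 tcp [640.6 -75.3 248.5] err [ 95.2  16.7 -55.2] roterr [-0.  20.   0.2] j [ 0.33  0.29 -0.22  2.04 -0.43  0.26 -0.88] F [ 0.4 -0.2 -1. ] w 29.6 g 69.5
eye dist 17.4 off [ 0.2 -0.3  0.2] tilt 10.0
1mm down in tool units [-0.00071  0.       0.00103]
```

Emit:
move_arm([
  [[-0.0007, 0, 0.001], [0, 0, 0]],
  [[-0.0012, 0, 0.0018], [0, 0, 0]],
  [[-0.0012, 0, 0.0018], [0, 0, 0]],
], fingers=-1, grip_force=25)

```text
time: 25.92
tcp_pos: [641.2, -74.9, 247.2]
ee_rot: [-2.94, -0.258, -0.915]
ft_force: [-0.7, -0.8, -1.5]
width: 30.0
grasp_force: 69.5
```

Emit:
move_arm([
  [[0, 0, 0], [0, 0, 0]],
  [[0, 0, 0], [0, 0, 0]],
  [[0, 0, 0], [0, 0, 0]],
  [[0, 0, 0], [0, 0, 0]],
  [[0, 0, 0], [0, 0, 0]],
  [[0, 0, 0], [0, 0, 0]],
], fingers=0.1)

```text
time: 26.68
tcp_pos: [641.0, -75.1, 247.1]
ee_rot: [-2.94, -0.257, -0.915]
ft_force: [-0.3, -0.4, -0.3]
width: 47.0
grasp_force: 0.0
```

Emit:
move_arm([
  [[0, 0, -0.02], [0, 0, 0]],
  [[0, 0, -0.05], [0, 0, 0]],
  [[0, 0, -0.09], [0, 0, 0]],
  [[0, 0, -0.13], [0, 0, 0]],
  [[0, 0, -0.17], [0, 0, 0]],
  [[0, 0, -0.2], [0, 0, 0]],
  [[0, 0, -0.2], [0, 0, 0]],
])

```text
time: 27.55
tcp_pos: [551.5, -91.6, 381.5]
ee_rot: [-2.94, -0.256, -0.921]
ft_force: [0.4, -0.2, -0.5]
width: 47.1
grasp_force: 0.0
```

```bash
python3 - <<'E'
from h import *
st()
for _ in range(6): s=snapshot("side")
w=snapshot("wrist")
cv2.imwrite("pics/k.png",np.hstack([cv2.resize(s["image"][110:230,200:320],(400,400),interpolation=cv2.INTER_CUBIC),cv2.copyMakeBorder(cv2.resize(w["image"],(400,300)),0,100,0,0,cv2.BORDER_CONSTANT)])[:,:,::-1])
E
```

```text
t 27.55 tcp [551.5 -91.6 381.5] err [ 6.1  0.4 77.7] roterr [-0.2 20.3  0.1] j [ 0.39 -0.03 -0.17  2.06 -0.41  0.58 -0.9 ] F [ 0.4 -0.2 -0.5] w 47.1 g 0.0
```

View pics/k.png

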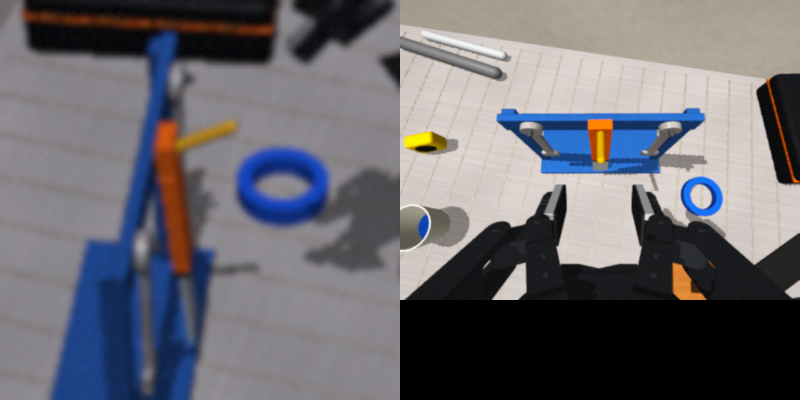

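The knife hangs blade down at the peg's root. In the side view the handle runs (165,125)-(183,270) with the peg coming out through it at (180,148), and the gripper is clear. I'll hand it in.

Emit:
move_arm([
  [[0, 0, 0], [0, 0, 0]],
  [[0, 0, 0], [0, 0, 0]],
  [[0, 0, 0], [0, 0, 0]],
  [[0, 0, 0], [0, 0, 0]],
  [[0, 0, 0], [0, 0, 0]],
  [[0, 0, 0], [0, 0, 0]],
  [[0, 0, 0], [0, 0, 0]],
  [[0, 0, 0], [0, 0, 0]],
])

```text
time: 28.9
tcp_pos: [551.6, -90.8, 378.8]
ee_rot: [-2.94, -0.257, -0.915]
ft_force: [-0.8, 0.0, -0.4]
width: 47.0
grasp_force: 0.0
```

```bash
python3 -c "
from cell import bot
print(bot.job_done())"
```

```text
the job is handed in; nothing more can be done
None
```

The putty knife was laid down, regrasped and now hangs by its hole at the root of the yellow peg, blade down, with the gripper clear; I handed the job in at about 29 s, and no verdict was returned.

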